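# Take the masher from behind the spoon and stand it in the pot

### The job

The wooden masher hangs behind the big steel spoon on the same hook of the trolley's rail. Move the spoon over to the empty hook first, then take the masher down and stand it head down in the aluminium pot (it may lean on the rim). Do not drop either of them, and leave the pot, the nested bowls and the salt jar where they are.

Things in the scene. Friction and masses are not known exactly. Their poses are not given: they have to be found in the camera images.
- full_hook: The crowded hook, dark flat-bar steel, clipped over the rail: the masher hangs on it behind, the spoon in front. Origin: centre of the top face of its prong where this meets the upright strap. The prong runs level along the hook's -x (to the robot, turned up to 0.1 rad) for 70 mm, 12 mm wide (y), 5 mm thick, then turns up at 50 degrees to its tip. Fixed, z = 0.335 m.
- full_hook_tip (a point): End of the crowded hook's upturned tip: 80 mm along -x from the strap and 10 mm above the prong's top face. The tip's outermost point is 82 mm from the strap, its highest edge 12 mm above that face.
- spare_hook: The empty hook: same shape, height, direction and origin as the crowded hook, on the same rail, 170 to 230 mm to its left or right. Its strap goes up from the origin to the rail.
- spare_hook_tip (a point): End of the empty hook's upturned tip (as for the crowded hook).
- rail: Horizontal round steel rail, 18 mm thick, along y, on two upright posts 440 mm either side. Its axis is 0.395 m high: 60 mm above the prongs and 14 mm behind (+x of) the hooks' origins. Origin: on the trolley below the middle of the rail. Fixed.
- spoon: Big steel serving spoon, about 0.16 kg, hanging in front, z up, x along the prong. Origin as spoon_loop. Rigid wire loop across the prong: wire 5 mm thick, opening 30 mm wide (y), 45 mm high, straight top 24 mm long. Round steel handle 16 mm thick from 55 to 178 mm below the origin; oval bowl 64 mm wide (y), 16 mm deep (x), from 197 to 283 mm below it.
- spoon_loop (a point): Middle of the underside of the top of its loop. When hung properly it lies on the top face of a prong.
- spoon_handle (a point): Point on the axis of the spoon's round handle (16 mm thick), 135 mm straight below spoon_loop; the place to grip.
- masher: Turned wooden masher, about 0.2 kg, hanging behind the spoon, z up, x along the prong. Origin as masher_loop. Rigid wire loop like the spoon's. Round wooden handle 24 mm thick from 60 to 216 mm below the origin; below it the cylindrical head, 50 mm in diameter, with a flat foot 285 mm below the origin.
- masher_loop (a point): Middle of the underside of the straight top of the masher's wire loop.
- masher_handle (a point): Point on the axis of the masher's round handle (24 mm thick), 178 mm straight below masher_loop and 107 mm above its foot; the place to grip.
- masher_foot (a point): Centre of the flat foot of the masher's head.
- pot: Open round aluminium pot, outer diameter 200 mm, 100 mm high, walls 4 mm, two black loop handles at its rim at +y and -y of the pot reaching 134 mm from its axis; 0.9 kg, loose on the trolley. Origin: centre of its underside; the inner floor is 5 mm above it.
- bowl_outer: Blue plastic bowl, 176 mm across the rim, 75 mm high, standing on the trolley; bystander. Origin: centre of its underside.
- bowl_inner: Orange plastic bowl, 148 mm across the rim, nested in the blue bowl, its rim 72 mm above the trolley; bystander. Origin: centre of its underside.
- salt_jar: Glass salt jar with a red lid, 60 mm in diameter, 70 mm high, standing on the trolley; bystander. Origin: centre of its underside.

How it is judged (in metres and radians):
On the way, in this order (a step that is already met when the one before it is completed fails the run):
1. the spoon hangs by its loop on the spare hook's prong, let go, while the masher still hangs on the crowded hook (x of spoon_loop in the frame of spare_hook between -0.074 and 0.004 m and y of spoon_loop in the frame of spare_hook between -0.015 and 0.015 m and z of spoon_loop in the frame of spare_hook between -0.006 and 0.01 m and contact force between spoon and the fingers below 0.1 N and contact force between spoon and spare_hook above 0.3 N and distance between masher_loop and full_hook below 0.095 m and z of masher_loop in the frame of full_hook above -0.006 m), for 0.2 s.
2. the masher is held clear of its hook (distance between masher_loop and full_hook above 0.11 m and contact force between masher and the fingers above 0.5 N), for 0.1 s.
At the end, for the whole second after the job is handed in: The spoon hangs by its loop on the level part of the spare hook's prong (within 10 mm of its top face, 15 mm sideways). The masher rests head down in the upright pot: foot within 85 mm of the pot's axis and 30 mm of its underside, handle up, under 1.2 rad from vertical (x of spoon_loop in the frame of spare_hook between -0.074 and 0.004 m and y of spoon_loop in the frame of spare_hook between -0.015 and 0.015 m and z of spoon_loop in the frame of spare_hook between -0.006 and 0.01 m and contact force between spoon and spare_hook above 0.1 N and horizontal distance between masher_foot and pot below 0.085 m and z of masher_foot in the frame of pot between 0 and 0.03 m and angle between masher's own z axis and vertical below 1.2 rad and contact force between masher and pot above 0.3 N and linear speed of masher below 0.05 m/s and angle between pot's own z axis and vertical below 0.1 rad); the robot touches nothing.
It fails at once if the spoon is dropped (moves faster than 0.8 m/s while not held) (linear speed of spoon above 0.8 m/s and contact force between spoon and the fingers below 0.05 N).
It fails at once if the masher is dropped (falls free, its foot more than 40 mm above the trolley) (linear speed of masher above 0.5 m/s and contact force between masher and the fingers below 0.05 N and contact force between masher and full_hook below 0.05 N and height (world z) of masher_foot above 0.04 m).
It fails at once if the pot is pushed more than 40 mm (distance of pot from where it was at the start of the episode above 0.04 m).
It fails at once if the nested bowls are moved more than 30 mm (distance of any of bowl_outer, bowl_inner from where it was at the start of the episode above 0.03 m).
It fails at once if the salt jar is moved more than 30 mm or tipped over (distance of salt_jar from where it was at the start of the episode above 0.03 m or angle between salt_jar's own z axis and vertical above 0.4 rad).
It also fails if it takes over 72 s, if anything falls off the work surface, if the arm or the gripper's body presses on something with over 40 N, if the wrist force passes 120 N, or if a joint passes its speed limit or range.

### The arm

A 6-joint arm with a two-finger parallel gripper is mounted at the origin on the work surface. World frame = base frame: x ahead of the robot, y to its left, z up, the work surface at z = 0. Lengths are in mm, angles in rad, forces in N, time in s.
With the tool pointing down it reaches from about 300 to 750 mm from the base axis. Payload 8.5 kg.
Tool frame: the origin (TCP) lies midway between the tips of the shut fingers; the grasp point (between the pads) lies 19 mm behind it (arm.grip_point_offset is the distance from the TCP to the grasp point, in mm); z points along the fingers, y is the line along which they close (so a half turn about z gives the same grasp; the last joint's range is limited). The gripper opens to 88 mm and grips with 3 to 60 N. Pads are 18 mm wide; open, the fingers measure 123 mm over their backs; the gripper's body (75 mm by 187 mm) begins 45 mm behind the grasp point.
Start: joints at [0.966, 0.381, 1.297, -0, 1.464, -0.215], TCP at [208.992, 508.727, 238.748] pointing down, gripper open.
Joint ranges: [-3.11, 3.11], [-0.89, 2.33], [0.22, 2.48], [-1.42, 4.56], [0.17, 2.85], [-2.88, 2.88]. Speed limits (rad/s): [2.39, 2.39, 3.14, 3.14, 3.14, 3.14].

### API

Orientations are given as a 3x3 rotation matrix whose columns are the frame's x, y, z axes.
In Python, from plant import arm, imaging, job gives the robot as it stands.
- The arm moves only by the tool arm_command, never from a script. Its argument "series" is a list of rows, each a list of 3 entries, a list of its own where there are three numbers: the turn, a rotation vector about the tool's x, y, z in rad, then the shift along the tool's x, y, z in mm, then the finger opening in mm, from 0 to 88.1. In form: [[[wx, wy, wz], [dx, dy, dz], jaw], ...]. A call has exactly 8 rows; each row shifts and turns the commanded pose from where the row before left it, along the tool's axes as they then stand; what a row does not reach is not made up. A row lasts 1/12 s, in which the tool goes at most 41.7 mm and 7.16 degrees, less where a joint would pass 70% of its speed; a pose out of reach is approached as far as the arm can. A call with a gripper value outside its range is refused whole. The fingers move at their own pace and stop on an object; "force" is the grip in N (left out, the last holds). Time passes only in rows, so rows that do not move let the fingers close, or fill a call up. It gives the time, the measured TCP pose, the force, the opening and the grip force at its end, in the units of the state.
- arm.state(): the state, without advancing time (a new reading comes with each control period).
- imaging.grab_frame(name): name is "scene" or "top"; returns (picture, depth): 420x560x3 uint8, red, green, blue; 420x560 float32, mm along the optical axis (not along the pixel's ray), 0 where there is no reading.
- imaging.camera_model(name): a dict with "K" (3x3 intrinsics, pixels), "extrinsics" (4x4, takes a point from camera to world coordinates). Camera axes: x right, y down, z forward; pixel columns grow to the right and rows downward; lengths in mm; the calibration is good to about 2 mm. A picture is of the moment at which its call begins. camera_model takes no time and is no camera call.
- job.close_job(): hands the job in; it is judged then, once.
The state is a dict: "time_s": time; "joints": joint angles; "dq": joint speeds; "effort": joint torques, N m; "tool_pos": TCP position; "ee_rot": TCP orientation; "force": force on the tool from outside, world axes, zero at the start; "ft_torque": the same for the moment, N m; "grip_width": finger opening in mm; "grip_force": force on a finger pad.
Only numpy, scipy, OpenCV 4.12 (cv2) and the standard library are available. Lean on these libraries where they do the work, as an engineer would, in place of code of your own. Each camera call takes 0.05 s, during which the arm holds its last target. There are 200 camera calls.

## Working session

There is one attempt and no reset: what is moved stays moved. The work goes in short steps, Python scripts to look and compute and a tool call to move; the robot and the scene stay as the last step left them, time stands still between calls to the robot, and variables do not carry over. Pictures are saved under pics/ and viewed, at most 10 in all, crops included, and the job is handed in when it is done.

Besides the shell and the picture viewer there is one more tool, called after "Emit:" in YAML: its name, and indented under it one key for each argument. arm_command: Moves the arm, as the interface text tells. Its arguments: {"type":"object","properties":{"series":{"type":"array","items":{"type":"array"}},"force":{"type":"number"}},"required":["series"]}

```bash
ls; mkdir -p pics; python3 - <<'E'
from plant import arm, imaging, job
import cv2, numpy as np
print(arm.state())
for n in ("scene","top"):
    p,d=imaging.grab_frame(n); m=imaging.camera_model(n)
    print(n,m)
    cv2.imwrite(f"pics/{n}0.png",p[:,:,::-1]); np.savez(f"{n}0.npz",p=p,d=d,**m)
E
```

```text
pics
{'time_s': 0.0, 'joints': array([ 9.65697338e-01,  3.81208599e-01,  1.29824167e+00, -2.39275202e-05,
        1.46357622e+00, -2.15300795e-01]), 'dq': array([ 0.00025342, -0.00104907, -0.00010088,  0.00038419, -0.00192822,
       -0.00275434]), 'effort': array([ 4.65154426e-04, -4.37911892e+01, -2.24554342e+01,  7.13982736e-02,
        3.53489479e-02, -1.28160814e-04]), 'tool_pos': array([208.8520975 , 508.51171521, 238.1374351 ]), 'ee_rot': array([[-9.24986632e-01,  3.79998811e-01, -7.96062732e-04],
       [ 3.79999540e-01,  9.24985906e-01, -1.19278601e-03],
       [ 2.83089542e-04, -1.40581459e-03, -9.99998972e-01]]), 'force': array([ 0.7871323 , -0.11497632, -0.17444535]), 'ft_torque': array([ 0.02891366, -0.00126953,  0.01451309]), 'grip_force': 0.0, 'grip_width': 87.99255697524096}
scene {'K': array([[509.77160051,   0.        , 282.66704496],
       [  0.        , 509.77160051, 204.07806907],
       [  0.        ,   0.        ,   1.        ]]), 'extrinsics': array([[-3.78898340e-01,  6.70848409e-01, -6.37493890e-01,
         1.36141589e+03],
       [ 9.25436818e-01,  2.73429004e-01, -2.62303786e-01,
         3.39889500e+02],
       [-1.65675774e-03, -6.89346786e-01, -7.24429613e-01,
         1.16003534e+03],
       [ 0.00000000e+00,  0.00000000e+00,  0.00000000e+00,
         1.00000000e+00]])}
top {'K': array([[386.22475397,   0.        , 274.73034468],
       [  0.        , 386.22475397, 212.5353948 ],
       [  0.        ,   0.        ,   1.        ]]), 'extrinsics': array([[ 2.38492415e-03, -9.77723250e-01,  2.09884631e-01,
         3.54671093e+02],
       [-9.99975131e-01, -9.38733466e-04,  6.98976051e-03,
         2.49828422e+00],
       [-6.63702564e-03, -2.09896081e-01, -9.77701174e-01,
         1.14982840e+03],
       [ 0.00000000e+00,  0.00000000e+00,  0.00000000e+00,
         1.00000000e+00]])}
```

View pics/scene0.png

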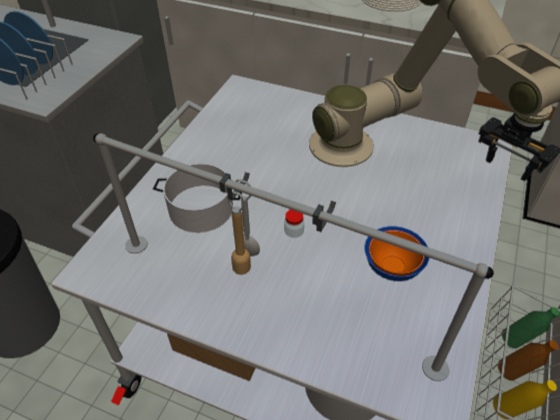

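View pics/top0.png

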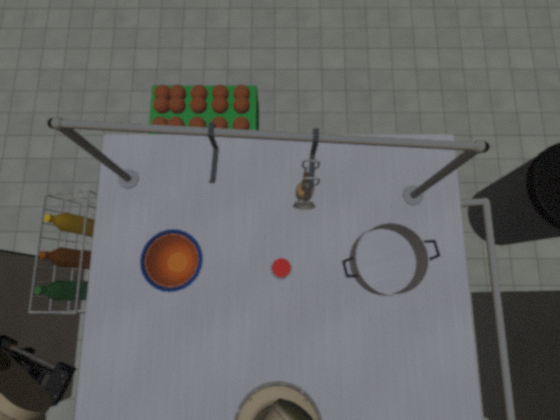

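The scene view (from behind the rail) shows the masher at (240,240) with the spoon at (250,225), the full hook at (230,185), and the spare hook at (320,215). In the top view the full hook runs from (315,130) to about (311,165) and the spare from (212,128) to (212,180). The pot is at (390,260), the jar at (281,268) and the bowls at (172,260).

```bash
cat > h.py <<'E'
import numpy as np
def ld(n,k=0): return np.load(f"{n}{k}.npz")
def px(f,u,v,depth=None,z=None):
    K,E=f['K'],f['extrinsics']; r=np.linalg.inv(K)@[u,v,1]
    if z is not None: depth=(z-E[2,3])/(E[2,:3]@r)
    if depth is None: depth=f['d'][int(round(v)),int(round(u))]
    return E[:3,:3]@(r*depth)+E[:3,3]
def proj(f,P):
    E=f['extrinsics']; c=E[:3,:3].T@(np.asarray(P,float)-E[:3,3]); q=f['K']@c; return q[:2]/q[2]
def cloud(f):
    v,u=np.mgrid[:420,:560]; d=f['d'].astype(float)
    r=np.linalg.inv(f['K'])@np.stack([u.ravel(),v.ravel(),np.ones(u.size)])
    P=(f['extrinsics'][:3,:3]@(r*d.ravel())).T+f['extrinsics'][:3,3]
    return P.reshape(420,560,3)
E
python3 - <<'E'
from h import *; import cv2
np.set_printoptions(precision=1,suppress=True)
t=ld('top');s=ld('scene')
a=cv2.resize(t['p'][110:220,200:340],None,fx=5,fy=5,interpolation=cv2.INTER_NEAREST)
b=cv2.resize(s['p'][165:285,210:350],None,fx=5,fy=5,interpolation=cv2.INTER_NEAREST)
cv2.imwrite('pics/tc.png',a[:,:,::-1]);cv2.imwrite('pics/sc.png',b[:,:,::-1])
C=cloud(t)
for n,(y0,y1,x0,x1) in dict(full=(120,215,285,330),spare=(120,190,200,225)).items():
    P=C[y0:y1,x0:x1]; ok=(P[...,2]>100)&(P[...,2]<450)
    for r in range(0,y1-y0,3):
        q=P[r][ok[r]]
        if len(q): print(n,y0+r,len(q),q.mean(0),q[:,1].min(),q[:,1].max(),q[:,2].max())
for n,b in dict(pot=(220,300,340,440),bowl=(225,295,135,210),jar=(255,282,268,295)).items():
    P=C[b[0]:b[1],b[2]:b[3]].reshape(-1,3); 
    zt=dict(pot=90,bowl=66,jar=60)[n]; q=P[P[:,2]>zt]; print(n,len(q),q.min(0),q.max(0),(q.min(0)+q.max(0))/2)
E
```

```text
full 129 6 [689.7 -75.7 408.4] -80.77305537179423 -70.74213301079095 410.8299364349359
full 132 20 [685.6 -42.8 402.8] -80.58699349729491 -13.031950999914539 409.5075172293716
full 135 43 [678.1 -56.2 404.8] -99.4557023356263 -12.993197723174227 410.7277128680755
full 138 45 [672.2 -58.3 403.2] -103.66083028040478 -13.014873746810792 409.51168024976516
full 141 29 [667.3 -75.  399.1] -104.3110246932152 -46.62501680722155 411.0542709776588
full 144 6 [662.4 -74.4 394.8] -79.4850954740108 -69.22742104847833 396.13922499192654
full 147 6 [662.8 -73.9 377.2] -79.27863192593493 -68.60037119744412 377.7550390839416
full 150 6 [663.3 -73.4 358.6] -78.9341568714653 -68.57257556185647 361.20146089051707
full 153 5 [662.4 -73.7 342.9] -78.15647351912777 -69.18700331203998 344.3039100199776
full 156 5 [658.6 -74.4 334.5] -78.87719026223516 -69.84470002274915 335.93672828707406
full 159 9 [650.9 -69.7 336.3] -78.54112612888946 -60.48886838085298 340.19200283001226
full 162 11 [644.7 -73.4 333.9] -89.82053893882222 -52.40669095076965 337.11113727189445
full 165 12 [643.2 -71.7 318.2] -89.38532516
[... 2471 characters left out ...]
04 149.72356972099203 336.64545329707335
spare 168 6 [630.2 144.1 335.5] 138.51814129417136 149.96611604800898 337.0320103001259
spare 171 5 [623.5 145.1 334.8] 140.6170061628976 149.39625265418272 336.2350534152441
spare 174 6 [616.  145.7 336.5] 139.89029307183955 151.51391645828403 337.92643859538464
spare 177 6 [609.5 145.6 335.2] 140.4831510149673 150.71109661322498 337.5478004243671
spare 180 6 [599.9 146.  344.1] 140.62922988849073 151.78798850091476 345.53624388001595
pot 551 [ 354.7 -439.2   90. ] [ 554.5    2.5 1149.8] [ 454.6 -218.4  619.9]
bowl 755 [354.7   2.5  66. ] [ 538.   385.5 1149.8] [446.3 194.  607.9]
jar 284 [354.7 -29.9  65. ] [ 456.9   17.5 1149.8] [405.8  -6.2 607.4]
```

View pics/tc.png

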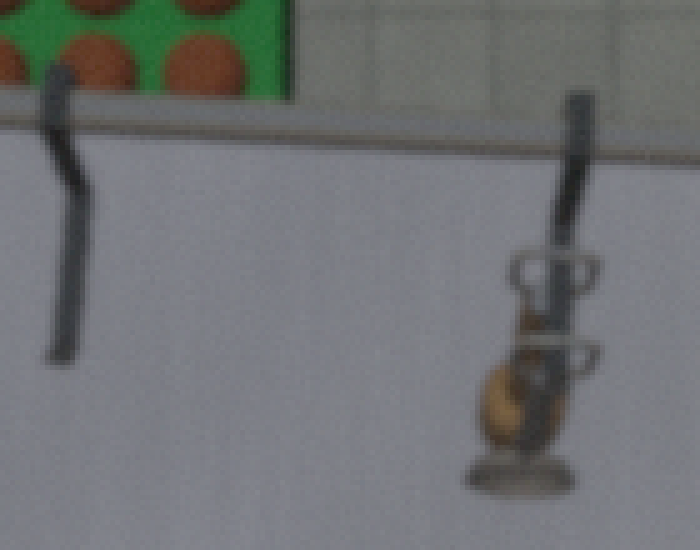

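View pics/sc.png

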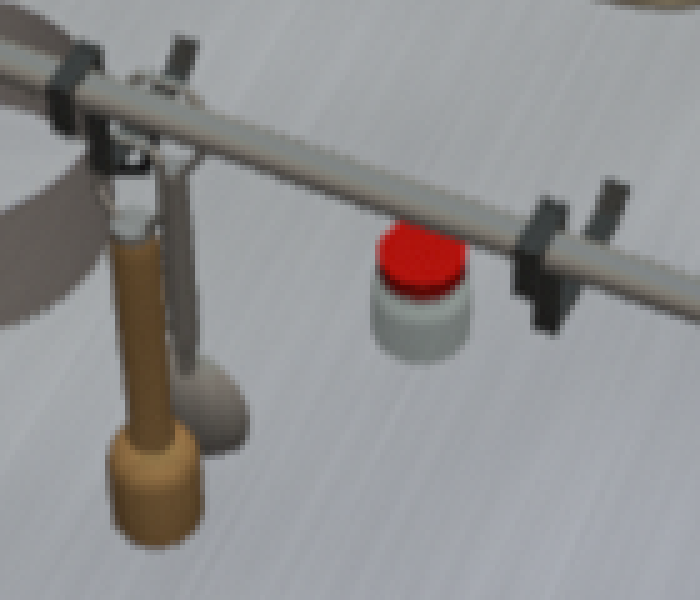

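The top crop shows the masher's loop bar at about (311,160), the spoon's bar at about (311,178), and the spare prong running from (214,150) to (212,181). The scene crop shows the spoon handle at (246,219) and the masher handle at (239,233). I'll measure the handle axes from the scene view's depth and check them against the loops in the top view.

```bash
python3 - <<'E'
from h import *
np.set_printoptions(precision=1,suppress=True)
t=ld('top');s=ld('scene')
C=cloud(s); cam=s['extrinsics'][:3,3]
print('scene handle pts')
for v in range(198,262,4):
    row=[]
    for u in range(226,266):
        P=C[v,u]
        if 40<P[2]<330 and s['d'][v,u]>0 and P[0]>560: row.append((u,*P))
    row=np.array(row)
    if len(row)==0: continue
    for n,q in (('M',row[row[:,1]>632]),('S',row[row[:,1]<=632])):
        if len(q)<3: continue
        m=q[:,1:].mean(0); print(n,v,q[0,0],q[-1,0],m, 'ymin/max',q[:,2].min(),q[:,2].max())
C=cloud(t)
for n,b,lo,hi in (('pot',(220,300,340,440),92,110),('bowl',(225,295,135,210),68,85),('jar',(255,282,268,295),60,80)):
    P=C[b[0]:b[1],b[2]:b[3]].reshape(-1,3); q=P[(P[:,2]>lo)&(P[:,2]<hi)]
    if n=='pot':
        A=np.c_[2*q[:,:2],np.ones(len(q))]
        for _ in range(5):
            r=np.linalg.lstsq(A,(q[:,:2]**2).sum(1),rcond=None)[0]; R=np.sqrt(r[2]+r[:2]@r[:2])
            k=abs(np.hypot(*(q[:,:2]-r[:2]).T)-R)<6; q=q[k];A=A[k]
        print('pot fit',r[:2],R,len(q))
    print(n,len(q),q.min(0),q.max(0),(q.min(0)+q.max(0))/2)
# loops in top by pixels
for n,u,v in (('mloop',311.5,160.3),('sloop',311.5,178),('tipF',308.5,186),('tipS',211.8,181)): print(n,px(t,u,v,z=340))
E
```

```text
scene handle pts
S 198 243.0 248.0 [607.4 -66.6 286.1] ymin/max -74.09493373919219 -59.21655876509749
M 202 228.0 242.0 [647.8 -73.1 308.8] ymin/max -92.10640898598291 -55.32078553322742
S 202 243.0 247.0 [609.4 -67.6 273.9] ymin/max -71.41536449115125 -65.14046725345497
M 206 230.0 242.0 [647.9 -73.6 295.1] ymin/max -88.53279599467345 -55.27751007573124
S 206 243.0 247.0 [611.2 -67.6 261.6] ymin/max -70.9837240107122 -64.08137008083719
M 210 232.0 240.0 [649.3 -71.6 283.6] ymin/max -79.10279982831906 -61.81588355694771
S 210 242.0 247.0 [611.9 -69.4 247.3] ymin/max -75.91870659664693 -64.80421204166203
M 214 232.0 241.0 [651.9 -69.9 273.1] ymin/max -80.28413938285422 -63.238384101386316
S 214 242.0 248.0 [610.8 -69.6 231.6] ymin/max -76.54541445899775 -64.17437557212253
M 218 232.0 241.0 [655.3 -69.  262.8] ymin/max -80.2188804755844 -61.43159532869328
S 218 243.0 248.0 [610.8 -69.1 217.1] ymin/max -76.05315922507071 -65.09706707060724
M 222 232.0 242.0 [654.2 -69.3 247.3] ymin/max -82.5472853121102 -61.5497930936117
S 222 243.0 248.0 [611.7 -69.5 202.8] ymin/max -76.22250610152565 
[... 1122 characters left out ...]
250 245.0 259.0 [613.5 -55.9  98.9] ymin/max -68.85686660339388 -41.89883675388484
M 254 232.0 248.0 [651.5 -71.5 119.2] ymin/max -94.40442791259568 -55.67423576759472
S 254 249.0 257.0 [612.3 -54.4  81. ] ymin/max -63.46155144468855 -46.98242419985348
M 258 231.0 249.0 [657.8 -69.1 111.2] ymin/max -94.31531147828758 -51.043734698991216
pot fit [ 455.5 -306.8] 97.35379908509994 448
pot 448 [ 356.6 -406.9   92. ] [ 554.5 -207.9  105.7] [ 455.5 -307.4   98.9]
bowl 644 [365.8 211.7  68. ] [538.  385.5  84.2] [451.9 298.6  76.1]
jar 283 [407.  -29.9  65. ] [456.9  17.5  76.6] [431.9  -6.2  70.8]
mloop [646.5 -72.6 340. ]
sloop [605.8 -71.9 340. ]
tipF [587.6 -65.  340. ]
tipS [598.9 146.  340. ]
```

Both views agree to about 2 mm: the spoon axis is at (605.5,-71), the masher axis at (646,-73) and the pot at (455,-307). The hooks are yawed about -0.06. My plan is to pitch the tool 30° below horizontal, aligned with the hooks' x.

```bash
cat >> h.py <<'E'
from scipy.spatial.transform import Rotation as Ro
YAW,TH=-0.06,np.radians(30)
def Rt(yaw=YAW,th=TH):
    z=np.array([np.cos(th)*np.cos(yaw),np.cos(th)*np.sin(yaw),-np.sin(th)]); y=np.array([-np.sin(yaw),np.cos(yaw),0])
    return np.c_[np.cross(y,z),y,z]
def plan(grip,n,R=None,nrot=None):
    """rows from the current pose to grasp point 'grip' with orientation R"""
    from plant import arm
    s=arm.state(); R0=s['ee_rot']; R=Rt() if R is None else R
    p=np.asarray(grip)+19*R[:,2]; w=Ro.from_matrix(R0.T@R).as_rotvec()/n
    dp=(p-s['tool_pos'])/n; Rk=R0.copy()
    print('t',s['time_s'],'tcp',s['tool_pos'].round(1),'F',s['force'].round(1),'grip',s['grip_width'].round(1),round(s['grip_force'],1),'to',p.round(1),'|w|deg',np.degrees(np.linalg.norm(w)).round(2),'step',np.linalg.norm(dp).round(1))
    for k in range(n):
        d=Rk.T@dp; print([[*map(float,w.round(4))],[*map(float,d.round(1))]]); Rk=Rk@Ro.from_rotvec(w).as_matrix()
E
python3 - <<'E'
from h import *
plan([485,-64,215],24)
E
```

```text
Traceback (most recent call last):
  File "h.py", line 26, in plan
    print('t',s['time_s'],'tcp',s['tool_pos'].round(1),'F',s['force'].round(1),'grip',s['grip_width'].round(1),round(s['grip_force'],1),'to',p.round(1),'|w|deg',np.degrees(np.linalg.norm(w)).round(2),'step',np.linalg.norm(dp).round(1))
                                                                                      ^^^^^^^^^^^^^^^^^^^^^
AttributeError: 'float' object has no attribute 'round'
```

```bash
sed -i "s/s\['grip_width'\].round(1)/round(float(s['grip_width']),1)/" h.py
python3 - <<'E'
from h import *
plan([485,-64,215],24)
E
```

```text
t 0.1 tcp [208.9 508.5 238.2] F [-0.2 -0.1  0. ] grip 88.2 0.0 to [501.4 -65.  205.5] |w|deg 2.61 step 26.9
[[-0.0072, -0.0432, -0.0124], [-20.4, -17.5, 1.4]]
[[-0.0072, -0.0432, -0.0124], [-20.1, -17.7, 2.1]]
[[-0.0072, -0.0432, -0.0124], [-19.7, -18.0, 2.9]]
[[-0.0072, -0.0432, -0.0124], [-19.4, -18.3, 3.6]]
[[-0.0072, -0.0432, -0.0124], [-19.0, -18.5, 4.3]]
[[-0.0072, -0.0432, -0.0124], [-18.5, -18.8, 4.9]]
[[-0.0072, -0.0432, -0.0124], [-18.1, -19.1, 5.6]]
[[-0.0072, -0.0432, -0.0124], [-17.6, -19.3, 6.2]]
[[-0.0072, -0.0432, -0.0124], [-17.1, -19.6, 6.8]]
[[-0.0072, -0.0432, -0.0124], [-16.5, -19.9, 7.4]]
[[-0.0072, -0.0432, -0.0124], [-15.9, -20.1, 8.0]]
[[-0.0072, -0.0432, -0.0124], [-15.3, -20.4, 8.5]]
[[-0.0072, -0.0432, -0.0124], [-14.7, -20.6, 9.0]]
[[-0.0072, -0.0432, -0.0124], [-14.0, -20.9, 9.5]]
[[-0.0072, -0.0432, -0.0124], [-13.3, -21.1, 9.9]]
[[-0.0072, -0.0432, -0.0124], [-12.6, -21.3, 10.3]]
[[-0.0072, -0.0432, -0.0124], [-11.9, -21.6, 10.7]]
[[-0.0072, -0.0432, -0.0124], [-11.2, -21.8, 11.0]]
[[-0.0072, -0.0432, -0.0124], [-10.4, -22.0, 11.4]]
[[-0.0072, -0.0432, -0.0124], [-9.6, -22.2, 11.6]]
[[-0.0072, -0.0432, -0.0124], [-8.9, -22.4, 11.9]]
[[-0.0072, -0.0432, -0.0124], [-8.1, -22.6, 12.1]]
[[-0.0072, -0.0432, -0.0124], [-7.3, -22.8, 12.2]]
[[-0.0072, -0.0432, -0.0124], [-6.4, -23.0, 12.4]]
```

Emit:
arm_command:
  series:
    - [[-0.007,-0.043,-0.012],[-20,-18,2],88]
    - [[-0.007,-0.043,-0.012],[-20,-18,2],88]
    - [[-0.007,-0.043,-0.012],[-20,-18,3],88]
    - [[-0.007,-0.043,-0.012],[-19,-18,4],88]
    - [[-0.007,-0.043,-0.012],[-19,-18,4],88]
    - [[-0.007,-0.043,-0.012],[-18,-19,5],88]
    - [[-0.007,-0.043,-0.012],[-18,-19,5],88]
    - [[-0.007,-0.043,-0.012],[-18,-19,6],88]
  force: 25

```text
time_s: 0.77
tool_pos: [305.5, 316.7, 227.4]
ee_rot: [[-0.898, 0.281, 0.337], [0.277, 0.959, -0.062], [-0.341, 0.038, -0.939]]
force: [0.2, 0.1, -0.4]
grip_width: 88.0
grip_force: 0.0
```

Emit:
arm_command:
  series:
    - [[-0.007,-0.043,-0.012],[-17,-20,7],88]
    - [[-0.007,-0.043,-0.012],[-16,-20,7],88]
    - [[-0.007,-0.043,-0.012],[-16,-20,8],88]
    - [[-0.007,-0.043,-0.012],[-15,-20,8],88]
    - [[-0.007,-0.043,-0.012],[-15,-20,9],88]
    - [[-0.007,-0.043,-0.012],[-14,-21,9],88]
    - [[-0.007,-0.043,-0.012],[-13,-21,10],88]
    - [[-0.007,-0.043,-0.012],[-13,-21,10],88]

```text
time_s: 1.43
tool_pos: [400.9, 126.2, 217.5]
ee_rot: [[-0.751, 0.174, 0.638], [0.158, 0.984, -0.082], [-0.642, 0.039, -0.766]]
force: [0.7, 0.1, -0.0]
grip_width: 88.0
grip_force: 0.0
```

Emit:
arm_command:
  series:
    - [[-0.007,-0.043,-0.012],[-12,-22,11],88]
    - [[-0.007,-0.043,-0.012],[-11,-22,11],88]
    - [[-0.007,-0.043,-0.012],[-10,-22,11],88]
    - [[-0.007,-0.043,-0.012],[-10,-22,12],88]
    - [[-0.007,-0.043,-0.012],[-9,-22,12],88]
    - [[-0.007,-0.043,-0.012],[-8,-23,12],88]
    - [[-0.007,-0.043,-0.012],[-7,-23,12],88]
    - [[-0.007,-0.043,-0.012],[-6,-23,12],88]

```text
time_s: 2.1
tool_pos: [439.4, 52.3, 205.5]
ee_rot: [[-0.681, 0.096, 0.726], [0.106, 0.994, -0.031], [-0.725, 0.056, -0.687]]
force: [0.2, 0.6, -1.1]
grip_width: 88.2
grip_force: 0.0
```

```bash
python3 - <<'E'
from h import *
from plant import arm
s=arm.state();print(s['joints'].round(3),s['dq'].round(2))
plan([485,-64,215],8)
E
```

```text
[-0.231  0.027  2.174  0.788  0.192 -2.402] [-0.31  0.08  0.09  1.94  0.04 -2.18]
t 2.1 tcp [439.4  52.3 205.5] F [ 0.2  0.6 -1.1] grip 88.2 0.0 to [501.4 -65.  205.5] |w|deg 1.74 step 16.6
[[0.0006, -0.0293, -0.0083], [-6.8, -13.8, 6.1]]
[[0.0006, -0.0293, -0.0083], [-6.5, -13.9, 6.3]]
[[0.0006, -0.0293, -0.0083], [-6.2, -13.9, 6.5]]
[[0.0006, -0.0293, -0.0083], [-5.9, -14.0, 6.7]]
[[0.0006, -0.0293, -0.0083], [-5.6, -14.0, 6.8]]
[[0.0006, -0.0293, -0.0083], [-5.3, -14.1, 7.0]]
[[0.0006, -0.0293, -0.0083], [-5.0, -14.1, 7.2]]
[[0.0006, -0.0293, -0.0083], [-4.6, -14.1, 7.3]]
```

Joint 5 is near its lower limit, so the wrist is close to singular. I'll fit the kinematics from the readings before choosing the tool pitch.

```bash
python3 - <<'E'
from h import *
from plant import arm
s=arm.state()
S=[(np.array([9.65697338e-01,3.81208599e-01,1.29824167,-2.39e-05,1.46357622,-2.153e-01]),np.array([208.852,508.512,238.137]),np.array([[-.924987,.379999,-.000796],[.38,.924986,-.001193],[.000283,-.001406,-.999999]])),
 (s['joints'],s['tool_pos'],s['ee_rot'])]
import json; json.dump([[a.tolist() for a in x] for x in S],open('S.json','w'))
for q,p,R in S:
  for s4 in (1,-1):
    for s5 in (1,-1):
     for s6 in (1,-1):
      M=Ro.from_euler('ZYZYZ',[q[0],q[1]+q[2],s4*q[3],s5*q[4],s6*q[5]]).as_matrix()
      print(s4,s5,s6,'z',M[:,2].round(3),'resid rot',Ro.from_matrix(M.T@R).as_rotvec().round(3))
  print(R[:,2].round(3), (Ro.from_euler('Z',-q[0]).apply(p)).round(1))
E
```

```text
Traceback (most recent call last):
  File "scipy/spatial/transform/_rotation.pyx", line 1413, in scipy.spatial.transform._rotation.Rotation.from_euler
ValueError: Expected axis specification to be a non-empty string of upto 3 characters, got ZYZYZ
```

```bash
python3 - <<'E'
from h import *
import json
for q,p,R in [[np.array(a) for a in x] for x in json.load(open('S.json'))]:
  for s4 in (1,-1):
    for s5 in (1,-1):
     for s6 in (1,-1):
      M=(Ro.from_euler('ZYZ',[q[0],q[1]+q[2],s4*q[3]])*Ro.from_euler('YZ',[s5*q[4],s6*q[5]])).as_matrix()
      print(s4,s5,s6,'z',M[:,2].round(3),'resid rot',Ro.from_matrix(M.T@R).as_rotvec().round(3))
  print(R[:,2].round(3), (Ro.from_euler('Z',-q[0]).apply(p)).round(1))
E
```

```text
1 1 1 z [-0.001 -0.001 -1.   ] resid rot [0.    0.    1.571]
1 1 -1 z [-0.001 -0.001 -1.   ] resid rot [ 0.   -0.    1.14]
1 -1 1 z [0.122 0.176 0.977] resid rot [1.609 2.51  0.227]
1 -1 -1 z [0.122 0.176 0.977] resid rot [2.09  2.09  0.172]
-1 1 1 z [-0.001 -0.001 -1.   ] resid rot [ 0.    -0.     1.571]
-1 1 -1 z [-0.001 -0.001 -1.   ] resid rot [ 0.   -0.    1.14]
-1 -1 1 z [0.122 0.176 0.977] resid rot [1.609 2.51  0.227]
-1 -1 -1 z [0.122 0.176 0.977] resid rot [2.09  2.09  0.172]
[-0.001 -0.001 -1.   ] [537.  117.5 238.1]
1 1 1 z [ 0.726 -0.031 -0.687] resid rot [ 0.    -0.     1.571]
1 1 -1 z [ 0.726 -0.031 -0.687] resid rot [ 0.   -0.    3.05]
1 -1 1 z [ 0.819 -0.332 -0.469] resid rot [-0.427 -0.02   1.55 ]
1 -1 -1 z [ 0.819 -0.332 -0.469] resid rot [-0.413 -0.413  2.995]
-1 1 1 z [ 0.664 -0.295 -0.687] resid rot [ 0.019 -0.423  3.099]
-1 1 -1 z [ 0.664 -0.295 -0.687] resid rot [-0.217  0.217 -1.665]
-1 -1 1 z [ 0.881 -0.068 -0.469] resid rot [ 0.42   0.019 -3.09 ]
-1 -1 -1 z [ 0.881 -0.068 -0.469] resid rot [ 0.215  0.215 -1.628]
[ 0.726 -0.031 -0.687] [415.8 151.4 205.5]
```

```bash
python3 - <<'E'
from h import *
plan([500,-64,300],8,Rt(0.0,np.radians(45)))
E
```

```text
t 2.1 tcp [439.4  52.3 205.5] F [ 0.2  0.6 -1.1] grip 88.2 0.0 to [513.4 -64.  286.6] |w|deg 0.82 step 20.0
[[-0.0037, 0.0037, -0.0133], [-15.2, -13.0, 0.2]]
[[-0.0037, 0.0037, -0.0133], [-15.0, -13.2, 0.1]]
[[-0.0037, 0.0037, -0.0133], [-14.8, -13.4, 0.0]]
[[-0.0037, 0.0037, -0.0133], [-14.7, -13.6, -0.1]]
[[-0.0037, 0.0037, -0.0133], [-14.5, -13.8, -0.2]]
[[-0.0037, 0.0037, -0.0133], [-14.3, -14.0, -0.3]]
[[-0.0037, 0.0037, -0.0133], [-14.1, -14.2, -0.4]]
[[-0.0037, 0.0037, -0.0133], [-13.9, -14.4, -0.5]]
```

Emit:
arm_command:
  series:
    - [[-0.004,0.004,-0.013],[-15,-13,0],88]
    - [[-0.004,0.004,-0.013],[-15,-13,0],88]
    - [[-0.004,0.004,-0.013],[-15,-13,0],88]
    - [[-0.004,0.004,-0.013],[-15,-14,0],88]
    - [[-0.004,0.004,-0.013],[-14,-14,0],88]
    - [[-0.004,0.004,-0.013],[-14,-14,0],88]
    - [[-0.004,0.004,-0.013],[-14,-14,0],88]
    - [[-0.004,0.004,-0.013],[-14,-14,0],88]

```text
time_s: 2.77
tool_pos: [514.2, -64.1, 285.4]
ee_rot: [[-0.71, 0.0, 0.704], [0.003, 1.0, 0.002], [-0.704, 0.003, -0.71]]
force: [-0.7, -0.4, -0.1]
grip_width: 88.3
grip_force: 0.0
```

```bash
cat >> h.py <<'E'
def rec():
    from plant import arm; import json
    s=arm.state(); S=json.load(open('S.json')); S.append([s['joints'].tolist(),s['tool_pos'].tolist(),s['ee_rot'].tolist()]); json.dump(S,open('S.json','w'))
    return s
E
python3 - <<'E'
from h import *
s=rec(); print(s['joints'].round(3),s['tool_pos'],s['ee_rot'].round(3))
plan([540,-64,300],8,Rt(0.0,np.radians(30)))
E
```

```text
[-0.538  0.037  1.84   0.633  0.661 -2.494] [514.16872601 -64.10485243 285.40332069] [[-0.71   0.     0.704]
 [ 0.003  1.     0.002]
 [-0.704  0.003 -0.71 ]]
t 2.7667 tcp [514.2 -64.1 285.4] F [-0.7 -0.4 -0.1] grip 88.3 0.0 to [556.5 -64.  290.5] |w|deg 1.9 step 5.3
[[0.0003, -0.0332, -0.0004], [-4.2, 0.0, 3.3]]
[[0.0003, -0.0332, -0.0004], [-4.1, 0.0, 3.4]]
[[0.0003, -0.0332, -0.0004], [-4.0, 0.0, 3.5]]
[[0.0003, -0.0332, -0.0004], [-3.9, 0.0, 3.7]]
[[0.0003, -0.0332, -0.0004], [-3.7, 0.0, 3.8]]
[[0.0003, -0.0332, -0.0004], [-3.6, 0.0, 3.9]]
[[0.0003, -0.0332, -0.0004], [-3.5, 0.0, 4.0]]
[[0.0003, -0.0332, -0.0004], [-3.3, 0.0, 4.2]]
```

```bash
cat >> h.py <<'E'
from scipy.optimize import least_squares
def fkm(k,q):
    a1,d,h,L1,e1,L2,e2,Lt=k; rot=Ro.from_euler
    M=rot('ZYZ',[q[0],q[1]+q[2],q[3]])*rot('YZ',[q[4],q[5]+np.pi/2])
    p=rot('Z',q[0]).apply([a1,d,h])+rot('ZY',[q[0],q[1]]).apply([e1,0,L1])+rot('ZY',[q[0],q[1]+q[2]]).apply([e2,0,L2])+Lt*M.as_matrix()[:,2]
    return p,M
def fit():
    import json; S=[[np.array(a) for a in x] for x in json.load(open('S.json'))]
    k0=np.array([0,117,180,350,0,350,0,249.])
    r=least_squares(lambda k:np.r_[np.concatenate([fkm(k,q)[0]-p for q,p,R in S]),(k-k0)*0.003],k0)
    return r.x,np.concatenate([fkm(r.x,q)[0]-p for q,p,R in S])
LO=np.array([-3.11,-.89,.22,-1.42,.17,-2.88]);HI=np.array([3.11,2.33,2.48,4.56,2.85,2.88])
def ik(k,grip,R,q0):
    p=np.asarray(grip)+19*R[:,2]; T=Ro.from_matrix(R)
    f=lambda q:np.r_[fkm(k,q)[0]-p,300*(fkm(k,q)[1].inv()*T).as_rotvec()]
    r=least_squares(f,np.clip(q0,LO+.01,HI-.01),bounds=(LO,HI)); return r.x,np.linalg.norm(r.fun)
E
python3 - <<'E'
from h import *
np.set_printoptions(precision=2,suppress=True)
k,res=fit(); print(k,res); np.save('k.npy',k)
for name,g in dict(spoonF=[605,-71,200],spoonS=[625,145,225],out=[560,-70,225],mash=[646,-73,185],pot=[455,-300,150],pothi=[455,-300,250]).items():
  for th in (0,15,30,45):
    for yaw in (-.06,):
      for fl in (0,np.pi):
        R=Rt(yaw,np.radians(th))@Ro.from_rotvec([0,0,fl]).as_matrix()
        for q4 in (0.6,2.6):
          b=min((ik(k,g,R,np.array([np.arctan2(g[1],g[0])-.2,.3,1.7,q4,.6,q6])) for q6 in (-2,0,2)),key=lambda x:x[1])
          if b[1]<3: print(name,th,'flip' if fl else '',b[0])
E
```

```text
[ -0.01 117.51 130.22 536.98   0.05 350.8  103.02 250.03] [-0.01 -0.    0.   -0.    0.    0.    0.   -0.01 -0.  ]
spoonF 0  [-0.47  0.63  2.11  2.7   1.2   1.74]
spoonF 0  [-0.47  0.63  2.11  2.7   1.2   1.74]
spoonF 0 flip [-0.47  0.63  2.11  2.7   1.2  -1.4 ]
spoonF 0 flip [-0.47  0.63  2.11  2.7   1.2  -1.4 ]
spoonF 15  [-0.46  0.48  2.04  2.57  0.76  1.9 ]
spoonF 15  [-0.46  0.48  2.04  2.57  0.76  1.9 ]
spoonF 15 flip [-0.46  0.48  2.04  2.57  0.76 -1.24]
spoonF 15 flip [-0.46  0.48  2.04  2.57  0.76 -1.24]
spoonF 30  [-0.44  0.39  1.92  2.07  0.37  2.42]
spoonF 30  [-0.44  0.39  1.92  2.07  0.37  2.42]
spoonF 30 flip [-0.44  0.39  1.92  2.07  0.37 -0.72]
spoonF 30 flip [-0.44  0.39  1.92  2.07  0.37 -0.72]
spoonF 45  [-0.4   0.35  1.77  0.75  0.36 -2.54]
spoonF 45  [-0.4   0.35  1.77  0.75  0.36 -2.54]
spoonF 45 flip [-0.4   0.35  1.77  0.75  0.36  0.6 ]
spoonF 45 flip [-0.4   0.35  1.77  0.75  0.36  0.6 ]
spoonS 0  [0.1  0.6  1.96 3.34 1.   1.46]
spoonS 0  [0.1  0.6  1.96 3.34 1.   1.46]
spoonS 0 flip [ 0.1   0.6   1.96  3.34  1.   -1.68]
spoonS 0 flip [ 0.1   0.6   1.96  3.34
[... 2717 characters left out ...]

pothi 0  [-1.23  0.49  2.11  1.92  1.37  2.07]
pothi 0  [-1.23  0.49  2.11  1.92  1.37  2.07]
pothi 0 flip [-1.23  0.49  2.11  1.92  1.37 -1.07]
pothi 0 flip [-1.23  0.49  2.11  1.92  1.37 -1.07]
pothi 15  [-1.21  0.35  2.03  1.69  1.1   2.36]
pothi 15  [-1.21  0.35  2.03  1.69  1.1   2.36]
pothi 15 flip [-1.21  0.35  2.03  1.69  1.1  -0.78]
pothi 15 flip [-1.21  0.35  2.03  1.69  1.1  -0.78]
pothi 30  [-1.16  0.26  1.92  1.33  0.91  2.75]
pothi 30  [-1.16  0.26  1.92  1.33  0.91  2.75]
pothi 30 flip [-1.16  0.26  1.92  1.33  0.91 -0.39]
pothi 30 flip [-1.16  0.26  1.92  1.33  0.91 -0.39]
pothi 45 flip [-1.07  0.22  1.78  0.89  0.88  0.06]
pothi 45 flip [-1.07  0.22  1.78  0.89  0.88  0.06]
```

The kinematic fit is essentially exact. A 15° pitch on the q4≈2.5 branch (tool flipped) suits every pose. I'll plan the branch change by interpolating in joint space to the pre-grasp pose.

```bash
cat >> h.py <<'E'
TH=np.radians(15)
RF=Rt(YAW,TH)@np.diag([-1,-1,1.])
def jplan(grip,n,R=None,q0=None):
    from plant import arm
    k=np.load('k.npy'); qa=arm.state()['joints']; R=RF if R is None else R
    qb,e=ik(k,grip,R,qa if q0 is None else q0); print('qa',qa.round(2),'qb',qb.round(2),e)
    P,M=fkm(k,qa)
    for i in range(1,n+1):
        p,m=fkm(k,qa+(qb-qa)*i/n)
        print([[*map(float,(M.inv()*m).as_rotvec().round(3))],[*map(float,M.inv().apply(p-P).round(0))]],p.round(0) if i%4==0 else ''); P,M=p,m
E
python3 - <<'E'
from h import *
jplan([490,-64,210],32,q0=np.array([-.5,.4,2.1,2.48,.77,-1.2]))
E
```

```text
qa [-0.54  0.04  1.84  0.63  0.66 -2.49] qb [-0.63  0.37  2.34  2.45  0.96 -1.29] 2.0145106836754087e-13
[[-0.035, 0.001, 0.094], [6.0, 8.0, 5.0]] 
[[-0.034, 0.002, 0.095], [6.0, 7.0, 5.0]] 
[[-0.033, 0.002, 0.095], [6.0, 6.0, 5.0]] 
[[-0.032, 0.003, 0.096], [6.0, 5.0, 5.0]] [514. -34. 259.]
[[-0.031, 0.003, 0.096], [6.0, 4.0, 5.0]] 
[[-0.03, 0.003, 0.096], [5.0, 4.0, 4.0]] 
[[-0.029, 0.003, 0.097], [5.0, 3.0, 4.0]] 
[[-0.029, 0.003, 0.097], [5.0, 2.0, 4.0]] [515. -10. 242.]
[[-0.028, 0.003, 0.097], [4.0, 2.0, 3.0]] 
[[-0.027, 0.003, 0.097], [4.0, 1.0, 3.0]] 
[[-0.027, 0.003, 0.097], [3.0, 1.0, 3.0]] 
[[-0.026, 0.002, 0.097], [3.0, 0.0, 3.0]] [518.   6. 233.]
[[-0.026, 0.002, 0.097], [2.0, 0.0, 2.0]] 
[[-0.026, 0.001, 0.097], [1.0, -0.0, 2.0]] 
[[-0.026, 0.001, 0.097], [1.0, -0.0, 2.0]] 
[[-0.026, 0.0, 0.097], [0.0, -0.0, 1.0]] [522.  12. 229.]
[[-0.026, -0.001, 0.097], [-1.0, -0.0, 1.0]] 
[[-0.026, -0.001, 0.097], [-1.0, 0.0, 1.0]] 
[[-0.027, -0.002, 0.096], [-2.0, 0.0, 0.0]] 
[[-0.027, -0.002, 0.096], [-2.0, 1.0, 0.0]] [525.   7. 226.]
[[-0.028, -0.003, 0.095], [-3.0, 1.0, -0.0]] 
[[-0.029, -0.003, 0.095], [-3.0, 1.0, -1.0]] 
[[-0.03, -0.003, 0.094], [-4.0, 2.0, -1.0]] 
[[-0.031, -0.004, 0.093], [-4.0, 2.0, -1.0]] [525.  -8. 223.]
[[-0.032, -0.004, 0.092], [-5.0, 3.0, -1.0]] 
[[-0.033, -0.004, 0.092], [-5.0, 4.0, -2.0]] 
[[-0.034, -0.003, 0.091], [-5.0, 4.0, -2.0]] 
[[-0.035, -0.003, 0.09], [-5.0, 5.0, -2.0]] [521. -33. 216.]
[[-0.037, -0.003, 0.089], [-5.0, 6.0, -2.0]] 
[[-0.038, -0.002, 0.088], [-5.0, 7.0, -2.0]] 
[[-0.039, -0.001, 0.086], [-5.0, 7.0, -3.0]] 
[[-0.041, -0.001, 0.085], [-5.0, 8.0, -3.0]] [508. -65. 205.]
```

Emit:
arm_command:
  series:
    - [[-0.035,0.001,0.094],[6,8,5],88]
    - [[-0.034,0.002,0.095],[6,7,5],88]
    - [[-0.033,0.002,0.095],[6,6,5],88]
    - [[-0.032,0.003,0.096],[6,5,5],88]
    - [[-0.031,0.003,0.096],[6,4,5],88]
    - [[-0.03,0.003,0.096],[5,4,4],88]
    - [[-0.029,0.003,0.097],[5,3,4],88]
    - [[-0.029,0.003,0.097],[5,2,4],88]

```text
time_s: 3.43
tool_pos: [514.0, -8.5, 239.9]
ee_rot: [[-0.591, 0.336, 0.733], [0.687, 0.686, 0.239], [-0.423, 0.645, -0.636]]
force: [0.3, -0.2, -0.8]
grip_width: 87.7
grip_force: 0.0
```

Emit:
arm_command:
  series:
    - [[-0.028,0.003,0.097],[4,2,3],88]
    - [[-0.027,0.003,0.097],[4,1,3],88]
    - [[-0.027,0.003,0.097],[3,1,3],88]
    - [[-0.026,0.002,0.097],[3,0,3],88]
    - [[-0.026,0.002,0.097],[2,0,2],88]
    - [[-0.026,0.001,0.097],[1,0,2],88]
    - [[-0.026,0.001,0.097],[1,0,2],88]
    - [[-0.026,0,0.097],[0,0,1],88]

```text
time_s: 4.1
tool_pos: [520.7, 13.4, 226.8]
ee_rot: [[-0.256, 0.511, 0.82], [0.945, -0.047, 0.324], [0.204, 0.858, -0.471]]
force: [0.5, -0.0, -0.4]
grip_width: 87.7
grip_force: 0.0
```

Emit:
arm_command:
  series:
    - [[-0.026,-0.001,0.097],[-1,0,1],88]
    - [[-0.026,-0.001,0.097],[-1,0,1],88]
    - [[-0.027,-0.002,0.096],[-2,0,0],88]
    - [[-0.027,-0.002,0.096],[-2,1,0],88]
    - [[-0.028,-0.003,0.095],[-3,1,0],88]
    - [[-0.029,-0.003,0.095],[-3,1,-1],88]
    - [[-0.03,-0.003,0.094],[-4,2,-1],88]
    - [[-0.031,-0.004,0.093],[-4,2,-1],88]

```text
time_s: 4.77
tool_pos: [523.5, -7.2, 221.0]
ee_rot: [[0.117, 0.362, 0.925], [0.632, -0.745, 0.212], [0.766, 0.56, -0.316]]
force: [0.6, 0.4, 0.5]
grip_width: 87.6
grip_force: 0.0
```

Emit:
arm_command:
  series:
    - [[-0.032,-0.004,0.092],[-5,3,-1],88]
    - [[-0.033,-0.004,0.092],[-5,4,-2],88]
    - [[-0.034,-0.003,0.091],[-5,4,-2],88]
    - [[-0.035,-0.003,0.09],[-5,5,-2],88]
    - [[-0.037,-0.003,0.089],[-5,6,-2],88]
    - [[-0.038,-0.002,0.088],[-5,7,-2],88]
    - [[-0.039,-0.001,0.086],[-5,7,-3],88]
    - [[-0.041,-0.001,0.085],[-5,8,-3],88]

```text
time_s: 5.43
tool_pos: [505.8, -64.0, 202.3]
ee_rot: [[0.255, -0.067, 0.965], [-0.019, -0.998, -0.064], [0.967, -0.002, -0.256]]
force: [-0.2, 1.0, -0.3]
grip_width: 88.3
grip_force: 0.0
```

```bash
python3 - <<'E'
from h import *
from plant import arm
s=arm.state(); print(s['joints'].round(3),s['ee_rot'].round(3).tolist())
plan([602.5,-71,200],8,RF)
E
```

```text
[-0.632  0.378  2.359  2.469  0.981 -1.312] [[0.255, -0.067, 0.965], [-0.019, -0.998, -0.064], [0.967, -0.002, -0.256]]
t 5.4333 tcp [505.8 -64.  202.3] F [-0.2  1.  -0.3] grip 88.3 0.0 to [620.8 -72.1 195.1] |w|deg 0.05 step 14.4
[[0.0008, -0.0004, -0.0004], [2.8, 0.1, 14.2]]
[[0.0008, -0.0004, -0.0004], [2.8, 0.1, 14.2]]
[[0.0008, -0.0004, -0.0004], [2.8, 0.1, 14.2]]
[[0.0008, -0.0004, -0.0004], [2.8, 0.1, 14.2]]
[[0.0008, -0.0004, -0.0004], [2.8, 0.1, 14.2]]
[[0.0008, -0.0004, -0.0004], [2.8, 0.1, 14.2]]
[[0.0008, -0.0004, -0.0004], [2.8, 0.1, 14.2]]
[[0.0008, -0.0004, -0.0004], [2.9, 0.1, 14.2]]
```

Emit:
arm_command:
  series:
    - [[0,0,0],[3,0,14],88]
    - [[0,0,0],[3,0,14],88]
    - [[0,0,0],[3,0,14],88]
    - [[0,0,0],[3,0,14],88]
    - [[0,0,0],[3,0,14],88]
    - [[0,0,0],[3,0,14],88]
    - [[0,0,0],[3,0,14],88]
    - [[0,0,0],[2,1,15],88]

```text
time_s: 6.1
tool_pos: [621.4, -71.6, 195.8]
ee_rot: [[0.255, -0.063, 0.965], [-0.015, -0.998, -0.062], [0.967, 0.002, -0.256]]
force: [-0.2, -0.5, -0.3]
grip_width: 88.0
grip_force: 0.0
```

```bash
python3 - <<'E'
from h import *; import cv2
from plant import imaging
plan([602.5,-71,200],1,RF)
s,_=imaging.grab_frame('scene'); t,_=imaging.grab_frame('top')
a=cv2.resize(s[150:290,190:350],(640,560)); b=cv2.resize(t[130:270,270:340],(280,560))
cv2.imwrite('pics/g1.png',np.hstack([a,b])[:,:,::-1][:,:800])
E
```

```text
t 6.1 tcp [621.4 -71.6 195.8] F [-0.2 -0.5 -0.3] grip 88.0 0.0 to [620.8 -72.1 195.1] |w|deg 0.28 step 1.0
[[0.0037, -0.0031, 0.0008], [-0.8, 0.5, -0.4]]
```

View pics/g1.png

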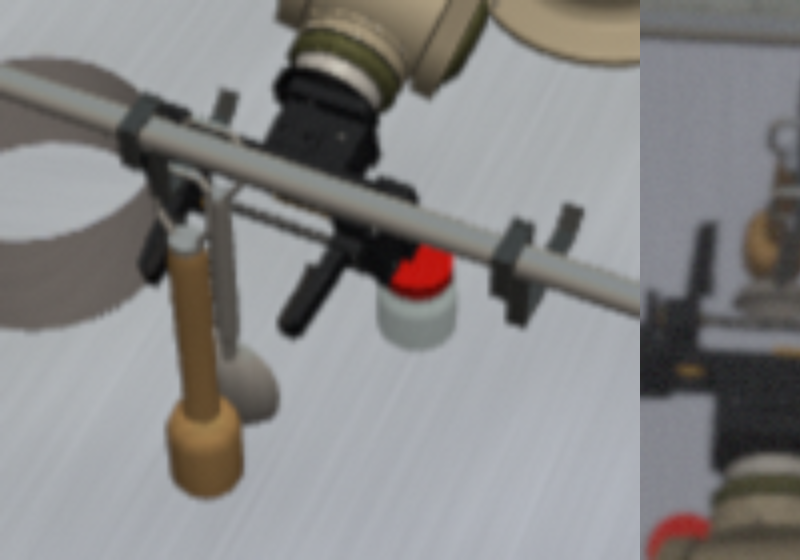

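The fingers straddle the spoon handle (crop (225,260)), one finger at (150,250) and the other at (310,300). I'll close now.

Emit:
arm_command:
  series:
    - [[0,0,0],[0,0,0],50]
    - [[0,0,0],[0,0,0],30]
    - [[0,0,0],[0,0,0],20]
    - [[0,0,0],[0,0,0],8]
    - [[0,0,0],[0,0,0],8]
    - [[0,0,0],[0,0,0],8]
    - [[0,0,0],[0,0,0],8]
    - [[0,0,0],[0,0,0],8]
  force: 25

```text
time_s: 6.87
tool_pos: [620.7, -71.9, 195.9]
ee_rot: [[0.255, -0.064, 0.965], [-0.015, -0.998, -0.062], [0.967, 0.002, -0.255]]
force: [-0.0, 0.1, -0.0]
grip_width: 36.9
grip_force: 0.0
```

```bash
python3 - <<'E'
from h import *
plan([602.5,-71,224],6,RF)
E
```

```text
t 6.8667 tcp [620.7 -71.9 195.9] F [-0.   0.1 -0. ] grip 36.9 0.0 to [620.8 -72.1 219.1] |w|deg 0.05 step 3.9
[[0.0007, -0.0006, 0.0001], [3.7, 0.0, -1.0]]
[[0.0007, -0.0006, 0.0001], [3.7, 0.0, -1.0]]
[[0.0007, -0.0006, 0.0001], [3.7, 0.0, -1.0]]
[[0.0007, -0.0006, 0.0001], [3.7, 0.0, -1.0]]
[[0.0007, -0.0006, 0.0001], [3.7, 0.0, -1.0]]
[[0.0007, -0.0006, 0.0001], [3.7, 0.0, -1.0]]
```

Emit:
arm_command:
  series:
    - [[0,0,0],[0,0,0],8]
    - [[0,0,0],[0,0,0],8]
    - [[0,0,0],[0,0,0],8]
    - [[0,0,0],[0,0,0],8]
    - [[0,0,0],[0,0,0],8]
    - [[0,0,0],[0,0,0],8]
    - [[0,0,0],[0,0,0],8]
    - [[0,0,0],[0,0,0],8]

```text
time_s: 7.53
tool_pos: [620.8, -71.9, 195.9]
ee_rot: [[0.255, -0.064, 0.965], [-0.015, -0.998, -0.062], [0.967, 0.002, -0.256]]
force: [-0.3, -1.3, -0.3]
grip_width: 15.1
grip_force: 25.0
```

Emit:
arm_command:
  series:
    - [[0,0,0],[4,0,-1],8]
    - [[0,0,0],[4,0,-1],8]
    - [[0,0,0],[4,0,-1],8]
    - [[0,0,0],[4,0,-1],8]
    - [[0,0,0],[4,0,-1],8]
    - [[0,0,0],[3,0,-1],8]
    - [[0,0,0],[0,0,0],8]
    - [[0,0,0],[0,0,0],8]

```text
time_s: 8.2
tool_pos: [620.8, -71.8, 219.9]
ee_rot: [[0.255, -0.064, 0.965], [-0.014, -0.998, -0.062], [0.967, 0.002, -0.255]]
force: [-0.7, 0.5, -1.0]
grip_width: 15.4
grip_force: 25.0
```

```bash
python3 - <<'E'
from h import *; import cv2
from plant import imaging
plan([602.5-62,-71+3.8,224],8,RF)
s,_=imaging.grab_frame('scene'); t,_=imaging.grab_frame('top')
a=cv2.resize(s[150:290,190:350],(640,560)); b=cv2.resize(t[130:230,290:330],(160,400)); b=cv2.copyMakeBorder(b,0,160,0,0,cv2.BORDER_CONSTANT)
cv2.imwrite('pics/g2.png',np.hstack([a,b])[:,:,::-1])
E
```

```text
t 8.2 tcp [620.8 -71.8 219.9] F [-0.7  0.5 -1. ] grip 15.4 25.0 to [558.8 -68.3 219.1] |w|deg 0.04 step 7.8
[[0.0005, -0.0005, 0.0001], [-2.1, 0.1, -7.5]]
[[0.0005, -0.0005, 0.0001], [-2.1, 0.1, -7.5]]
[[0.0005, -0.0005, 0.0001], [-2.1, 0.0, -7.5]]
[[0.0005, -0.0005, 0.0001], [-2.1, 0.0, -7.5]]
[[0.0005, -0.0005, 0.0001], [-2.1, 0.0, -7.5]]
[[0.0005, -0.0005, 0.0001], [-2.1, 0.0, -7.5]]
[[0.0005, -0.0005, 0.0001], [-2.1, 0.0, -7.5]]
[[0.0005, -0.0005, 0.0001], [-2.1, 0.0, -7.5]]
```

View pics/g2.png

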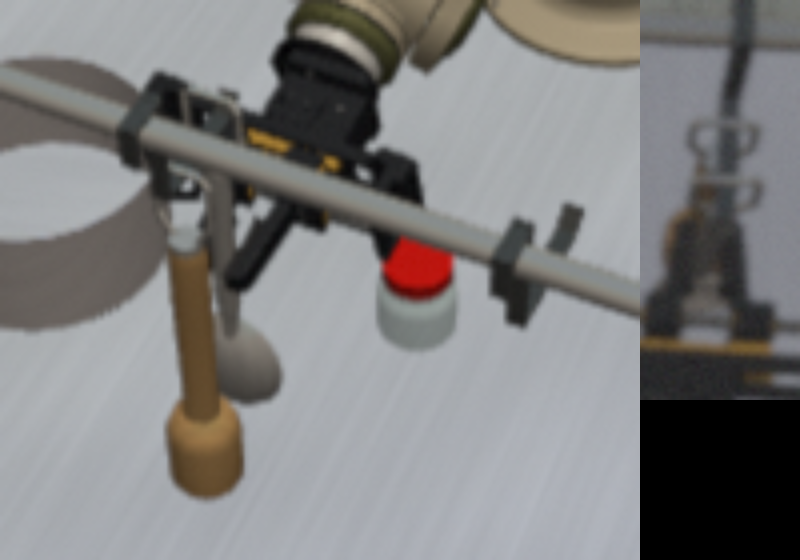

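The spoon is lifted and upright, with its loop now standing above the tip at (230,110) in the crop. I'll pull it out along the prong.

Emit:
arm_command:
  series:
    - [[0,0,0],[-2,0,-7.5],8]
    - [[0,0,0],[-2,0,-7.5],8]
    - [[0,0,0],[-2,0,-7.5],8]
    - [[0,0,0],[-2,0,-7.5],8]
    - [[0,0,0],[-2,0,-7.5],8]
    - [[0,0,0],[-2,0,-7.5],8]
    - [[0,0,0],[-2,0,-7.5],8]
    - [[0,0,0],[-2,0,-7.5],8]

```text
time_s: 8.97
tool_pos: [558.1, -67.8, 219.6]
ee_rot: [[0.255, -0.064, 0.965], [-0.015, -0.998, -0.062], [0.967, 0.002, -0.255]]
force: [-1.0, -0.2, -1.8]
grip_width: 15.0
grip_force: 25.0
```

```bash
python3 - <<'E'
from h import *
# spare line: loop at 100 mm out of spare origin, grip point 3mm short of axis
ex=np.array([np.cos(YAW),np.sin(YAW)]); o=np.array([675.5,142])
print('loop now approx in full:', ) 
g=o-ex*(57+62+3)-np.array([0,0.0]); print(g)
plan([*g,225],12,RF)
E
```

```text
loop now approx in full:
[553.71953413 149.31560879]
t 8.9667 tcp [558.1 -67.8 219.6] F [-1.  -0.2 -1.8] grip 15.0 25.0 to [572.  148.2 220.1] |w|deg 0.03 step 18.0
[[0.0003, -0.0003, 0.0001], [0.1, -18.0, -0.0]]
[[0.0003, -0.0003, 0.0001], [0.1, -18.0, 0.0]]
[[0.0003, -0.0003, 0.0001], [0.1, -18.0, 0.0]]
[[0.0003, -0.0003, 0.0001], [0.1, -18.0, 0.0]]
[[0.0003, -0.0003, 0.0001], [0.1, -18.0, 0.0]]
[[0.0003, -0.0003, 0.0001], [0.1, -18.0, 0.0]]
[[0.0003, -0.0003, 0.0001], [0.1, -18.0, 0.0]]
[[0.0003, -0.0003, 0.0001], [0.1, -18.0, 0.0]]
[[0.0003, -0.0003, 0.0001], [0.1, -18.0, 0.0]]
[[0.0003, -0.0003, 0.0001], [0.1, -18.0, 0.1]]
[[0.0003, -0.0003, 0.0001], [0.1, -18.0, 0.1]]
[[0.0003, -0.0003, 0.0001], [0.1, -18.0, 0.1]]
```

Emit:
arm_command:
  series:
    - [[0,0,0],[0,-8,0],8]
    - [[0,0,0],[0,-14,0],8]
    - [[0,0,0],[0,-14,0],8]
    - [[0,0,0],[0,-15,0],8]
    - [[0,0,0],[0,-15,0],8]
    - [[0,0,0],[0,-15,0],8]
    - [[0,0,0],[0,-15,0],8]
    - [[0,0,0],[0,-15,0],8]

```text
time_s: 9.63
tool_pos: [565.5, 43.4, 219.3]
ee_rot: [[0.255, -0.064, 0.965], [-0.015, -0.998, -0.062], [0.967, 0.002, -0.256]]
force: [-0.1, -1.2, -1.6]
grip_width: 15.3
grip_force: 25.0
```

Emit:
arm_command:
  series:
    - [[0,0,0],[0,-15,0],8]
    - [[0,0,0],[0,-15,0],8]
    - [[0,0,0],[0,-15,0],8]
    - [[0,0,0],[0,-15,0],8]
    - [[0,0,0],[0,-15,0],8]
    - [[0,0,0],[0,-14,0],8]
    - [[0,0,0],[0,-10,0],8]
    - [[0,0,0],[0,-6,0],8]

```text
time_s: 10.3
tool_pos: [572.2, 148.5, 219.1]
ee_rot: [[0.255, -0.063, 0.965], [-0.014, -0.998, -0.062], [0.967, 0.002, -0.256]]
force: [-0.0, 0.1, -2.3]
grip_width: 15.0
grip_force: 25.0
```

```bash
python3 - <<'E'
from h import *; import cv2
from plant import imaging
np.set_printoptions(precision=1,suppress=True)
plan([553.7,149.3,225],1,RF)
f={}
for n in('scene','top'):
    p,d=imaging.grab_frame(n); m=imaging.camera_model(n); np.savez(n+'1.npz',p=p,d=d,**m)
t=ld('top',1);s=ld('scene',1); C=cloud(t)
P=C[150:230,180:240].reshape(-1,3); q=P[(P[:,2]>345)&(P[:,2]<380)]
print('top pts high',len(q)); 
for x in range(530,610,8):
    w=q[(q[:,0]>=x)&(q[:,0]<x+8)]
    if len(w): print(x,len(w),w.mean(0),w[:,1].min(),w[:,1].max())
a=cv2.resize(s['p'][140:280,250:390],(560,560)); b=cv2.resize(t['p'][115:255,185:240],(220,560))
cv2.imwrite('pics/g3.png',np.hstack([a,b])[:,:,::-1])
E
```

```text
t 10.3 tcp [572.2 148.5 219.1] F [-0.   0.1 -2.3] grip 15.0 25.0 to [572.  148.2 220.1] |w|deg 0.29 step 1.0
[[0.0036, -0.0034, 0.0013], [0.9, 0.3, -0.4]]
top pts high 53
554 45 [557.9 150.2 359.7] 131.1820603374942 169.26332144547405
594 8 [597.1 146.4 345.9] 140.2911286516371 151.19560711909674
```

View pics/g3.png

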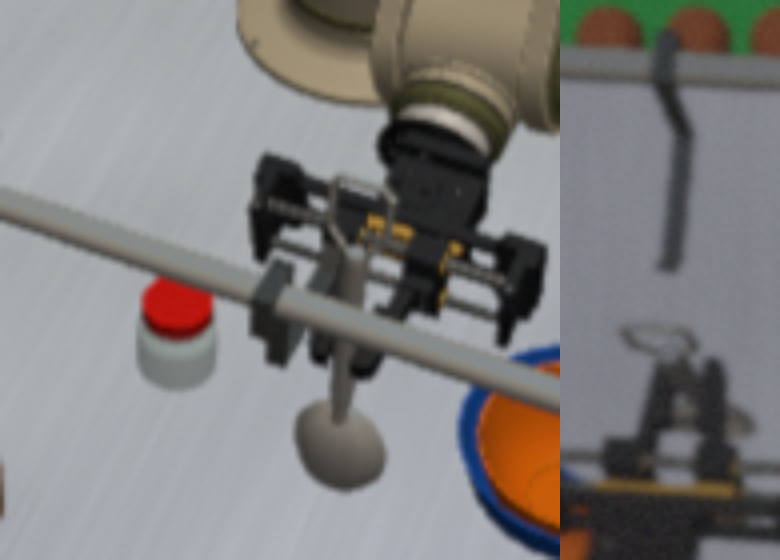

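```bash
python3 - <<'E'
from h import *
np.set_printoptions(precision=1,suppress=True)
t=ld('top',1);s=ld('scene',1); 
for n,f,b in(('top',t,(185,210,185,225)),('scene',s,(170,215,310,360))):
    C=cloud(f);P=C[b[0]:b[1],b[2]:b[3]].reshape(-1,3); q=P[(P[:,2]>315)&(P[:,2]<380)&(P[:,0]<585)&(P[:,0]>530)]
    for z in range(315,380,5):
        w=q[(q[:,2]>=z)&(q[:,2]<z+5)]
        if len(w): 
            w=w[w[:,1].argsort()]; print(n,z,len(w),'mean',w.mean(0),'ends',w[0],w[-1])
# spoon bowl / handle axis from scene
C=cloud(s)
for v in (222,228,232,236,240,246,250,255,260):
    r=C[v,315:355]; r=r[(r[:,0]<620)&(r[:,2]>40)&(r[:,0]>530)]
    if len(r): print('row',v,len(r),r.mean(0))
E
```

```text
top 315 7 mean [558.5 156.5 318.4] ends [556.9 136.5 318.6] [556.9 165.4 318.4]
top 320 1 mean [556.  131.5 322. ] ends [556.  131.5 322. ] [556.  131.5 322. ]
top 325 5 mean [557.2 152.9 326.4] ends [557.4 131.  325.7] [557.  168.1 327.1]
top 330 2 mean [556.6 150.6 333.3] ends [555.6 134.2 333. ] [557.7 166.9 333.6]
top 335 5 mean [557.5 152.7 337.8] ends [556.3 131.1 339.4] [557.  168.5 336.5]
top 340 2 mean [556.4 131.6 343.2] ends [557.3 130.4 344.2] [555.6 132.8 342.1]
top 345 2 mean [557.  167.9 345.2] ends [557.  166.8 345.3] [557.1 169.  345. ]
top 350 6 mean [556.8 143.8 352. ] ends [557.2 131.2 353.2] [557.2 167.4 353.3]
top 355 7 mean [557.5 149.2 358.1] ends [558.4 132.8 357. ] [558.9 169.3 355. ]
top 360 30 mean [558.2 150.5 362.5] ends [557.6 134.3 360.3] [559.2 165.7 362.5]
scene 315 10 mean [558.7 149.2 316.8] ends [557.6 132.5 315.9] [559.  166.6 317.4]
scene 320 7 mean [559.  151.7 321.9] ends [557.4 129.6 321.2] [559.1 168.6 321.5]
scene 325 7 mean [558.2 136.7 327. ] ends [557.  129.1 327.2] [560.5 168.3 329.3]
scene 330 4 mean [559.1 149.2 331.2] ends [557.2 128
[... 151 characters left out ...]
ds [556.6 130.2 343.4] [560.4 166.8 344.8]
scene 345 8 mean [559.  153.5 347.2] ends [561.9 131.8 345.7] [558.6 168.1 350. ]
scene 350 6 mean [558.7 142.9 351.7] ends [559.1 130.4 352.1] [560.5 166.3 351. ]
scene 355 14 mean [558.7 152.7 357.8] ends [558.5 129.8 357.7] [560.9 168.3 355.3]
scene 360 23 mean [558.5 148.6 362.4] ends [557.3 133.9 361.2] [559.4 162.7 361.3]
scene 365 2 mean [561.9 153.7 366.5] ends [561.1 146.4 366.1] [562.8 160.9 366.8]
row 228 17 [566.  149.4 226.4]
row 232 12 [568.3 159.6 218.6]
row 236 7 [563.3 150.9 194.1]
row 240 7 [557.  146.2 169.4]
row 246 19 [558.6 147.5 147.9]
row 250 22 [561.8 153.3 138.1]
row 255 20 [564.8 155.6 122.1]
row 260 15 [563.1 160.7 101.6]
```

The loop is centred at (558,149.7) with its underside at about z=358. That is aligned with the spare prong and clear of the tip at z=347. I'll insert 67 mm, then lower.

Emit:
arm_command:
  series:
    - [[0,0,0],[2,0,8],8]
    - [[0,0,0],[2,0,8],8]
    - [[0,0,0],[2,0,8],8]
    - [[0,0,0],[2,0,8],8]
    - [[0,0,0],[2,0,8],8]
    - [[0,0,0],[2,0,8],8]
    - [[0,0,0],[2,0,8],8]
    - [[0,0,0],[2,0,8],8]

```text
time_s: 11.07
tool_pos: [639.4, 143.3, 218.2]
ee_rot: [[0.255, -0.064, 0.965], [-0.015, -0.998, -0.062], [0.967, 0.002, -0.256]]
force: [0.9, 0.4, -2.1]
grip_width: 15.2
grip_force: 25.0
```

Emit:
arm_command:
  series:
    - [[0,0,0],[0,0,0],8]
    - [[0,0,0],[-4,0,1],8]
    - [[0,0,0],[-4,0,1],8]
    - [[0,0,0],[-4,0,1],8]
    - [[0,0,0],[-4,0,1],8]
    - [[0,0,0],[-3,0,1],8]
    - [[0,0,0],[0,0,0],8]
    - [[0,0,0],[0,0,0],8]

```text
time_s: 11.73
tool_pos: [638.4, 143.5, 198.3]
ee_rot: [[0.256, -0.064, 0.965], [-0.014, -0.998, -0.062], [0.967, 0.002, -0.256]]
force: [-0.0, -0.6, -1.1]
grip_width: 15.0
grip_force: 25.0
```

```bash
cat > lp.py <<'E'
from h import *
from plant import imaging
import sys,cv2
np.set_printoptions(precision=1,suppress=True)
for n,b in(('top',(145,200,185,230)),('scene',(170,235,290,360))):
    p,d=imaging.grab_frame(n); m=imaging.camera_model(n); np.savez(n+'2.npz',p=p,d=d,**m)
    C=cloud(ld(n,2));P=C[b[0]:b[1],b[2]:b[3]].reshape(-1,3); q=P[(P[:,2]>305)&(P[:,2]<385)&(P[:,0]<660)&(P[:,0]>585)]
    for z in range(315,380,4):
        w=q[(q[:,2]>=z)&(q[:,2]<z+4)&(abs(q[:,0]-float(sys.argv[1]))<8)]
        if len(w): w=w[w[:,1].argsort()]; print(n,z,len(w),'mean',w.mean(0),'ends',w[0],w[-1])
E
python3 -c "
from h import *
plan([622,145.3,200],1,RF)"; python3 lp.py 624
```

```text
t 11.7333 tcp [638.4 143.5 198.3] F [-0.  -0.6 -1.1] grip 15.0 25.0 to [640.3 144.2 195.1] |w|deg 0.29 step 3.8
[[0.0039, -0.0029, 0.0009], [-2.6, -0.8, 2.6]]
top 315 2 mean [622.3 127.6 316.8] ends [622.9 125.7 315. ] [621.7 129.6 318.6]
top 319 3 mean [622.9 150.5 319.9] ends [621.5 127.3 319.2] [623.5 163.2 320.3]
top 323 3 mean [623.3 150.3 325.9] ends [621.5 126.2 326.7] [623.7 164.3 326.9]
top 327 3 mean [622.3 138.6 328.9] ends [622.5 125.7 330.6] [623.4 161.9 327.8]
top 331 16 mean [623.4 145.9 334.1] ends [623.8 125.3 333.7] [626.1 163.1 333.8]
top 335 21 mean [622.6 142.8 336.6] ends [622.7 127.  337.1] [627.1 162.4 337.7]
top 339 21 mean [624.3 143.3 341.5] ends [624.2 128.9 339.6] [626.  159.6 340.9]
top 343 8 mean [624.  145.  343.7] ends [623.  132.8 343.1] [624.6 156.6 345.2]
scene 331 2 mean [621.  140.8 333.6] ends [620.9 138.4 334.1] [621.1 143.2 333. ]
scene 335 6 mean [624.4 154.3 337.7] ends [623.  145.9 336.2] [626.  160.6 338.7]
scene 339 17 mean [624.6 144.4 342. ] ends [625.4 132.5 342.7] [626.7 158.3 341.7]
scene 343 10 mean [626.  145.7 344.1] ends [623.  131.6 343.2] [626.5 155.8 343.7]
```

Emit:
arm_command:
  series:
    - [[0,0,0],[-1,0,0.3],8]
    - [[0,0,0],[-1,0,0.3],8]
    - [[0,0,0],[-1,0,0.3],8]
    - [[0,0,0],[0,0,0],8]
    - [[0,0,0],[0,0,0],8]
    - [[0,0,0],[0,0,0],8]
    - [[0,0,0],[0,0,0],8]
    - [[0,0,0],[0,0,0],8]
  force: 6

```text
time_s: 12.5
tool_pos: [638.7, 143.4, 195.9]
ee_rot: [[0.254, -0.064, 0.965], [-0.015, -0.998, -0.062], [0.967, 0.002, -0.255]]
force: [0.3, 0.8, 1.8]
grip_width: 15.8
grip_force: 6.0
```

The wrist force changed from about -2 N to +1.8 N, so the hook now carries the spoon. I'll open the fingers.

Emit:
arm_command:
  series:
    - [[0,0,0],[0,0,0],20]
    - [[0,0,0],[0,0,0],24]
    - [[0,0,0],[0,0,0],30]
    - [[0,0,0],[0,0,0],88]
    - [[0,0,0],[0,0,0],88]
    - [[0,0,0],[0,0,0],88]
    - [[0,0,0],[0,0,0],88]
    - [[0,0,0],[0,0,0],88]

```text
time_s: 13.17
tool_pos: [638.5, 143.5, 195.5]
ee_rot: [[0.255, -0.064, 0.965], [-0.015, -0.998, -0.062], [0.967, 0.002, -0.256]]
force: [0.0, 0.6, -1.3]
grip_width: 61.3
grip_force: 0.0
```

Emit:
arm_command:
  series:
    - [[0,0,0],[0,0,0],88]
    - [[0,0,0],[0,0,0],88]
    - [[0,0,0],[0,0,0],88]
    - [[0,0,0],[0,0,0],88]
    - [[0,0,0],[-1,0,-5],88]
    - [[0,0,0],[-2,0,-9],88]
    - [[0,0,0],[-2,0,-10],88]
    - [[0,0,0],[-3,0,-12],88]

```text
time_s: 13.83
tool_pos: [600.6, 145.9, 197.0]
ee_rot: [[0.255, -0.064, 0.965], [-0.015, -0.998, -0.062], [0.967, 0.002, -0.256]]
force: [-0.4, -0.2, -0.2]
grip_width: 88.1
grip_force: 0.0
```

```bash
python3 lp.py 624; python3 - <<'E'
from h import *
s=ld('scene',2); C=cloud(s)
# spoon handle
for v in (225,232,240,250,260):
    r=C[v,300:360]; r=r[(r[:,0]<660)&(r[:,2]>40)&(r[:,0]>595)]
    if len(r): print('row',v,len(r),r.mean(0))
plan([550,150,192],1,RF)
E
```

```text
top 315 3 mean [623.6 150.9 317.7] ends [622.  127.5 317.7] [624.1 163.6 318.6]
top 319 3 mean [622.9 138.9 322.2] ends [622.8 126.9 322.5] [625.1 160.6 322.6]
top 323 1 mean [624.1 162.3 325.6] ends [624.1 162.3 325.6] [624.1 162.3 325.6]
top 327 3 mean [622.3 139.3 328.8] ends [623.1 126.  328.8] [623.1 163.9 328.9]
top 331 15 mean [624.4 142.6 333.8] ends [621.2 127.3 334.7] [626.9 165.8 331.5]
top 335 24 mean [622.6 145.8 336.5] ends [622.5 133.6 337.6] [625.6 162.8 335.3]
top 339 24 mean [624.2 145.5 340.4] ends [624. 131. 340.] [626.4 159.8 339.8]
scene 331 2 mean [618.9 150.5 333.9] ends [616.3 148.5 333.6] [621.5 152.5 334.1]
scene 335 10 mean [623.2 147.3 337.2] ends [623.9 134.5 338.9] [623.8 160.  336.2]
scene 339 14 mean [624.8 143.6 340.8] ends [622.7 131.7 339.7] [624.9 157.8 339.7]
scene 343 2 mean [627.9 147.1 343.1] ends [627.4 144.6 343.2] [628.4 149.6 343. ]
row 225 1 [626.03271792 160.73736032 305.77153549]
row 232 7 [628.76995894 144.65729435 277.63941865]
row 240 7 [624.70451036 139.29072033 242.16775174]
row 250 13 [615.2275476  173.63427149 210.13921289]
row 260 6 [630.87722484 145.4278362  176.33426082]
t 13.9333 tcp [599.7 146.2 196.6] F [0.6 0.6 0.4] grip 88.2 0.0 to [568.3 148.9 187.1] |w|deg 0.22 step 32.9
[[0.0033, -0.0015, 0.0013], [-17.3, -0.8, -28.0]]
```

The spoon hangs on the spare hook with its top wire at z≈340. Next I'll back out and go across to the masher.

Emit:
arm_command:
  series:
    - [[0,0,0],[-3,0,-12],88]
    - [[0,0,0],[-3,0,-12],88]
    - [[0,0,0],[-4,0,-12],88]
    - [[0,0,0],[-4,0,-12],88]
    - [[0,0,0],[0,10,0],88]
    - [[0,0,0],[0,16,0],88]
    - [[0,0,0],[0,18,0],88]
    - [[0,0,0],[0,18,0],88]

```text
time_s: 14.6
tool_pos: [547.9, 86.9, 196.0]
ee_rot: [[0.255, -0.062, 0.965], [-0.014, -0.998, -0.061], [0.967, 0.002, -0.255]]
force: [0.2, -0.3, -0.2]
grip_width: 88.2
grip_force: 0.0
```

Emit:
arm_command:
  series:
    - [[0,0,0],[0,19,0],88]
    - [[0,0,0],[0,19,0],88]
    - [[0,0,0],[0,19,0],88]
    - [[0,0,0],[0,19,0],88]
    - [[0,0,0],[0,19,0],88]
    - [[0,0,0],[0,19,0],88]
    - [[0,0,0],[0,19,0],88]
    - [[0,0,0],[0,19,0],88]

```text
time_s: 15.27
tool_pos: [538.2, -65.6, 196.2]
ee_rot: [[0.255, -0.064, 0.965], [-0.014, -0.998, -0.062], [0.967, 0.002, -0.255]]
force: [0.1, -0.4, -0.2]
grip_width: 88.1
grip_force: 0.0
```

```bash
python3 - <<'E'
from h import *
from plant import imaging
np.set_printoptions(precision=1,suppress=True)
plan([644.5,-73,190],8,RF)
p,d=imaging.grab_frame('scene'); m=imaging.camera_model('scene'); np.savez('scene3.npz',p=p,d=d,**m)
C=cloud(ld('scene',3))
for v in (206,218,226,234,242,254):
    r=C[v,226:262]; r=r[(r[:,0]<680)&(r[:,2]>40)&(r[:,0]>630)&(r[:,2]<330)]
    print('M row',v,len(r),r.mean(0))
p,d=imaging.grab_frame('top'); m=imaging.camera_model('top'); np.savez('top3.npz',p=p,d=d,**m)
P=cloud(ld('top',3))[150:190,295:325].reshape(-1,3); q=P[(P[:,2]>337.5)&(P[:,2]<343)]; print(len(q),np.median(q,0),q.min(0),q.max(0))
E
```

```text
t 15.2667 tcp [538.2 -65.6 196.2] F [ 0.1 -0.4 -0.2] grip 88.1 0.0 to [662.8 -74.1 185.1] |w|deg 0.04 step 15.7
[[0.0005, -0.0005, 0.0001], [2.6, 0.1, 15.5]]
[[0.0005, -0.0005, 0.0001], [2.7, 0.1, 15.4]]
[[0.0005, -0.0005, 0.0001], [2.7, 0.1, 15.4]]
[[0.0005, -0.0005, 0.0001], [2.7, 0.1, 15.4]]
[[0.0005, -0.0005, 0.0001], [2.7, 0.1, 15.4]]
[[0.0005, -0.0005, 0.0001], [2.7, 0.1, 15.4]]
[[0.0005, -0.0005, 0.0001], [2.7, 0.1, 15.4]]
[[0.0005, -0.0005, 0.0001], [2.7, 0.1, 15.4]]
M row 206 6 [648.2 -70.  296.9]
M row 218 10 [655.6 -68.8 263.3]
M row 226 10 [655.1 -68.5 234.1]
M row 234 10 [654.  -68.6 203. ]
M row 242 9 [654.1 -69.4 171.9]
M row 254 18 [650.6 -70.5 118.7]
52 [645.4 -71.4 339.2] [584.9 -87.  337.5] [663.3 -56.2 342.9]
```

Emit:
arm_command:
  series:
    - [[0,0,0],[2.7,0,15.5],88]
    - [[0,0,0],[2.7,0,15.5],88]
    - [[0,0,0],[2.7,0,15.5],88]
    - [[0,0,0],[2.7,0,15.5],88]
    - [[0,0,0],[2.7,0,15.5],88]
    - [[0,0,0],[2.7,0,15.5],80]
    - [[0,0,0],[2.7,0,15.5],70]
    - [[0,0,0],[2.7,0,15.5],60]
  force: 30

```text
time_s: 16.03
tool_pos: [664.2, -71.1, 185.2]
ee_rot: [[0.255, -0.062, 0.965], [-0.014, -0.998, -0.061], [0.967, 0.002, -0.256]]
force: [0.4, -0.6, 0.6]
grip_width: 69.7
grip_force: 0.0
```

Emit:
arm_command:
  series:
    - [[0,0,0],[0,0,0],14]
    - [[0,0,0],[0,0,0],14]
    - [[0,0,0],[0,0,0],14]
    - [[0,0,0],[0,0,0],14]
    - [[0,0,0],[0,0,0],14]
    - [[0,0,0],[0,0,0],14]
    - [[0,0,0],[0,0,0],14]
    - [[0,0,0],[0,0,0],14]

```text
time_s: 16.7
tool_pos: [663.3, -72.7, 185.3]
ee_rot: [[0.255, -0.064, 0.965], [-0.015, -0.998, -0.062], [0.967, 0.002, -0.255]]
force: [-0.7, 0.2, -0.6]
grip_width: 22.9
grip_force: 30.0
```

Emit:
arm_command:
  series:
    - [[0,0,0],[0,0,0],14]
    - [[0,0,0],[0,0,0],14]
    - [[0,0,0],[0,0,0],14]
    - [[0,0,0],[0,0,0],14]
    - [[0,0,0],[0,0,0],14]
    - [[0,0,0],[0,0,0],14]
    - [[0,0,0],[0,0,0],14]
    - [[0,0,0],[0,0,0],14]

```text
time_s: 17.37
tool_pos: [663.5, -72.6, 185.3]
ee_rot: [[0.255, -0.064, 0.965], [-0.015, -0.998, -0.062], [0.967, 0.002, -0.255]]
force: [-1.2, -0.7, 1.2]
grip_width: 22.7
grip_force: 30.0
```

The masher is gripped at 22.8 mm opening. I'll lift 24 mm, then pull out.

Emit:
arm_command:
  series:
    - [[0,0,0],[4,0,-1],14]
    - [[0,0,0],[4,0,-1],14]
    - [[0,0,0],[4,0,-1],14]
    - [[0,0,0],[4,0,-1],14]
    - [[0,0,0],[4,0,-1],14]
    - [[0,0,0],[4,0,-1],14]
    - [[0,0,0],[0,0,0],14]
    - [[0,0,0],[0,0,0],14]

```text
time_s: 18.03
tool_pos: [663.7, -72.5, 210.3]
ee_rot: [[0.255, -0.064, 0.965], [-0.014, -0.998, -0.062], [0.967, 0.002, -0.255]]
force: [-0.6, 1.9, -3.4]
grip_width: 22.8
grip_force: 30.0
```

```bash
python3 - <<'E'
from h import *
from plant import imaging
np.set_printoptions(precision=1,suppress=True)
p,d=imaging.grab_frame('top'); m=imaging.camera_model('top'); np.savez('top4.npz',p=p,d=d,**m)
P=cloud(ld('top',4))[145:190,295:325].reshape(-1,3); q=P[(P[:,2]>350)&(P[:,2]<375)&(P[:,0]<658)]; print(len(q),np.median(q,0),q.min(0),q.max(0))
plan([540,-66,214],8,RF)
E
```

```text
50 [646.9 -69.4 363.6] [643.9 -89.9 352.6] [650.4 -52.8 368.2]
t 18.0833 tcp [663.7 -72.5 210. ] F [-0.2 -0.6 -2.2] grip 22.9 30.0 to [558.3 -67.1 209.1] |w|deg 0.04 step 13.2
[[0.0005, -0.0004, 0.0001], [-3.5, 0.2, -12.7]]
[[0.0005, -0.0004, 0.0001], [-3.5, 0.2, -12.7]]
[[0.0005, -0.0004, 0.0001], [-3.5, 0.1, -12.7]]
[[0.0005, -0.0004, 0.0001], [-3.5, 0.1, -12.7]]
[[0.0005, -0.0004, 0.0001], [-3.5, 0.1, -12.7]]
[[0.0005, -0.0004, 0.0001], [-3.5, 0.1, -12.7]]
[[0.0005, -0.0004, 0.0001], [-3.5, 0.1, -12.7]]
[[0.0005, -0.0004, 0.0001], [-3.5, 0.1, -12.7]]
```

Emit:
arm_command:
  series:
    - [[0,0,0],[-3.4,0,-12.7],14]
    - [[0,0,0],[-3.4,0,-12.7],14]
    - [[0,0,0],[-3.4,0,-12.7],14]
    - [[0,0,0],[-3.4,0,-12.7],14]
    - [[0,0,0],[-3.4,0,-12.7],14]
    - [[0,0,0],[-3.4,0,-12.7],14]
    - [[0,0,0],[-3.4,0,-12.7],14]
    - [[0,0,0],[-3.4,0,-12.7],14]

```text
time_s: 18.75
tool_pos: [558.2, -65.8, 209.5]
ee_rot: [[0.255, -0.064, 0.965], [-0.015, -0.998, -0.062], [0.967, 0.002, -0.256]]
force: [0.2, 0.2, -1.5]
grip_width: 22.8
grip_force: 30.0
```

Emit:
arm_command:
  series:
    - [[0,0,0],[-3,0,-12],14]
    - [[0,0,0],[-3,0,-12],14]
    - [[0,0,0],[9,0,-2],14]
    - [[0,0,0],[10,0,-3],14]
    - [[0,0,0],[10,0,-3],14]
    - [[0,0,0],[10,0,-3],14]
    - [[0,0,0],[10,0,-3],14]
    - [[0,0,0],[6,0,-1],14]

```text
time_s: 19.42
tool_pos: [533.5, -64.1, 268.0]
ee_rot: [[0.254, -0.064, 0.965], [-0.014, -0.998, -0.062], [0.967, 0.002, -0.255]]
force: [0.1, -0.5, -2.2]
grip_width: 23.1
grip_force: 30.0
```

```bash
python3 - <<'E'
from h import *
plan([453,-305,270],16,RF)
jplan([453,-305,270],1)
E
```

```text
t 19.4167 tcp [533.5 -64.1 268. ] F [ 0.1 -0.5 -2.2] grip 23.1 30.0 to [ 471.3 -306.1  265.1] |w|deg 0.02 step 15.6
[[0.0003, -0.0003, 0.0001], [-1.0, 15.3, -2.8]]
[[0.0003, -0.0003, 0.0001], [-1.0, 15.3, -2.8]]
[[0.0003, -0.0003, 0.0001], [-1.0, 15.3, -2.8]]
[[0.0003, -0.0003, 0.0001], [-1.0, 15.3, -2.8]]
[[0.0003, -0.0003, 0.0001], [-1.0, 15.3, -2.8]]
[[0.0003, -0.0003, 0.0001], [-1.0, 15.3, -2.8]]
[[0.0003, -0.0003, 0.0001], [-1.0, 15.3, -2.8]]
[[0.0003, -0.0003, 0.0001], [-1.0, 15.3, -2.8]]
[[0.0003, -0.0003, 0.0001], [-1.0, 15.3, -2.8]]
[[0.0003, -0.0003, 0.0001], [-0.9, 15.3, -2.8]]
[[0.0003, -0.0003, 0.0001], [-0.9, 15.3, -2.8]]
[[0.0003, -0.0003, 0.0001], [-0.9, 15.3, -2.8]]
[[0.0003, -0.0003, 0.0001], [-0.9, 15.3, -2.8]]
[[0.0003, -0.0003, 0.0001], [-0.9, 15.3, -2.8]]
[[0.0003, -0.0003, 0.0001], [-0.9, 15.3, -2.8]]
[[0.0003, -0.0003, 0.0001], [-0.9, 15.3, -2.8]]
qa [-0.57  0.2   2.18  2.32  0.7  -1.02] qb [-1.22  0.31  2.    1.64  1.1  -0.7 ] 3.527376340371577e-12
[[0.004, -0.004, 0.001], [-15.0, 245.0, -44.0]]
```

Emit:
arm_command:
  series:
    - [[0,0,0],[-1,8,-2],14]
    - [[0,0,0],[-1,13,-3],14]
    - [[0,0,0],[-1,15,-3],14]
    - [[0,0,0],[-1,16,-3],14]
    - [[0,0,0],[-1,17,-3],14]
    - [[0,0,0],[-1,17,-3],14]
    - [[0,0,0],[-1,17,-3],14]
    - [[0,0,0],[-1,17,-3],14]

```text
time_s: 20.08
tool_pos: [501.4, -183.1, 265.2]
ee_rot: [[0.255, -0.063, 0.965], [-0.015, -0.998, -0.062], [0.967, 0.002, -0.256]]
force: [0.7, -0.4, -3.2]
grip_width: 22.9
grip_force: 30.0
```

Emit:
arm_command:
  series:
    - [[0,0,0],[-1,18,-3],14]
    - [[0,0,0],[-1,18,-3],14]
    - [[0,0,0],[-1,18,-3],14]
    - [[0,0,0],[-1,18,-3],14]
    - [[0,0,0],[-1,18,-3],14]
    - [[0,0,0],[-1,15,-3],14]
    - [[0,0,0],[-1,12,-2],14]
    - [[0,0,0],[-1,8,-1],14]

```text
time_s: 20.75
tool_pos: [471.2, -306.9, 263.1]
ee_rot: [[0.255, -0.064, 0.965], [-0.015, -0.998, -0.063], [0.967, 0.002, -0.256]]
force: [-0.5, 0.3, -2.5]
grip_width: 23.2
grip_force: 30.0
```

```bash
python3 - <<'E'
from h import *; import cv2
from plant import imaging
np.set_printoptions(precision=1,suppress=True)
for n in('scene','top'):
    p,d=imaging.grab_frame(n); m=imaging.camera_model(n); np.savez(n+'5.npz',p=p,d=d,**m)
s=ld('scene',5);t=ld('top',5)
C=cloud(s)
for v in range(130,230,8):
    r=C[v,130:300]; r=r[(np.hypot(r[:,0]-460,r[:,1]+305)<60)&(r[:,2]>105)]
    if len(r): print('row',v,len(r),r.mean(0),r[:,1].min(),r[:,1].max())
a=cv2.resize(s['p'][90:260,130:290],(480,510)); b=cv2.resize(t['p'][200:310,340:405],(301,510))
cv2.imwrite('pics/g5.png',np.hstack([a,b])[:,:,::-1])
plan([455,-305,150],16,RF)
jplan([453,-305,146],1)
E
```

```text
row 130 18 [ 438.8 -293.1  301.2] -321.42383506563397 -264.75889050741625
row 138 25 [ 451.  -296.   281.9] -331.4861462148948 -272.9726204321921
row 146 18 [ 466.6 -296.5  265.7] -325.5387083900124 -278.13515451407864
row 154 8 [ 462.1 -300.1  232.4] -309.38973892324907 -291.6200155598684
row 162 14 [ 457.8 -301.   198.9] -321.4338121552951 -288.76908983915826
row 170 3 [ 451.4 -281.1  169.8] -282.8413289386866 -279.8035348454961
row 178 11 [ 476.5 -298.7  153.9] -315.12078872949337 -288.11683069768424
t 20.85 tcp [ 471.4 -306.6  263. ] F [ 0.4  0.4 -2.4] grip 22.9 30.0 to [ 473.3 -306.1  145.1] |w|deg 0.02 step 7.4
[[0.0003, -0.0002, 0.0], [-7.1, -0.1, 2.0]]
[[0.0003, -0.0002, 0.0], [-7.1, -0.1, 2.0]]
[[0.0003, -0.0002, 0.0], [-7.1, -0.1, 2.0]]
[[0.0003, -0.0002, 0.0], [-7.1, -0.1, 2.0]]
[[0.0003, -0.0002, 0.0], [-7.1, -0.1, 2.0]]
[[0.0003, -0.0002, 0.0], [-7.1, -0.1, 2.0]]
[[0.0003, -0.0002, 0.0], [-7.1, -0.0, 2.0]]
[[0.0003, -0.0002, 0.0], [-7.1, -0.0, 2.0]]
[[0.0003, -0.0002, 0.0], [-7.1, -0.0, 2.0]]
[[0.0003, -0.0002, 0.0], [-7.1, -0.0, 2.0]]
[[0.0003, -0.0002, 0.0], [-7.1, -0.0, 2.0]]
[[0.0003, -0.0002, 0.0], [-7.1, -0.0, 2.0]]
[[0.0003, -0.0002, 0.0], [-7.1, -0.0, 2.0]]
[[0.0003, -0.0002, 0.0], [-7.1, -0.0, 2.0]]
[[0.0003, -0.0002, 0.0], [-7.1, -0.0, 2.0]]
[[0.0003, -0.0002, 0.0], [-7.1, -0.0, 2.0]]
qa [-1.2  0.3  2.   1.7  1.1 -0.7] qb [-1.2  0.6  2.1  1.9  1.2 -1.2] 7.542738352932869e-13
[[0.005, -0.003, 0.001], [-118.0, -1.0, 31.0]]
```

View pics/g5.png

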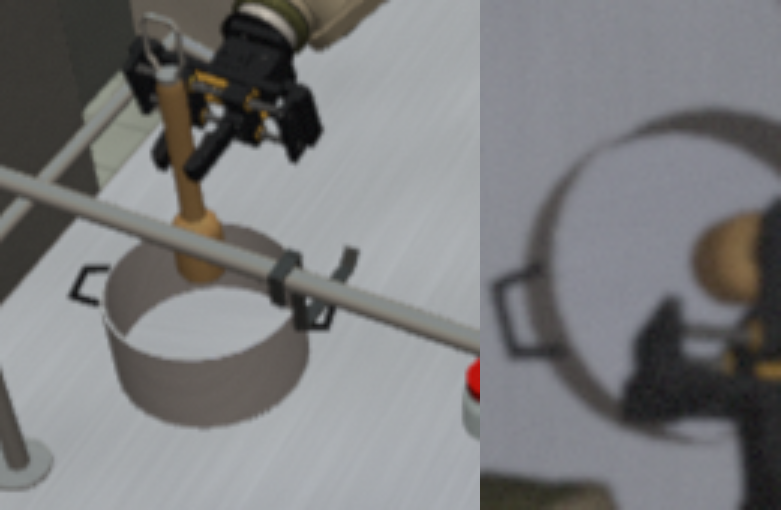

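The masher is upright over the pot interior, with its head at (200,250) in the crop and the pot below it. I'll lower it.

Emit:
arm_command:
  series:
    - [[0,0,0],[-4,0,1],14]
    - [[0,0,0],[-7,0,2],14]
    - [[0,0,0],[-8,0,2],14]
    - [[0,0,0],[-8,0,2],14]
    - [[0,0,0],[-8,0,2],14]
    - [[0,0,0],[-8,0,2],14]
    - [[0,0,0],[-8,0,2],14]
    - [[0,0,0],[-8,0,2],14]

```text
time_s: 21.52
tool_pos: [471.2, -304.6, 201.8]
ee_rot: [[0.255, -0.063, 0.965], [-0.015, -0.998, -0.061], [0.967, 0.002, -0.256]]
force: [-0.4, -0.3, -3.0]
grip_width: 22.8
grip_force: 30.0
```

Emit:
arm_command:
  series:
    - [[0,0,0],[-8,0,2],14]
    - [[0,0,0],[-8,0,2],14]
    - [[0,0,0],[-8,0,2],14]
    - [[0,0,0],[-7,0,2],14]
    - [[0,0,0],[-6,0,2],14]
    - [[0,0,0],[-5,0,1],14]
    - [[0,0,0],[-4,0,1],14]
    - [[0,0,0],[-2,0,1],14]

```text
time_s: 22.18
tool_pos: [471.3, -305.7, 152.1]
ee_rot: [[0.255, -0.063, 0.965], [-0.015, -0.998, -0.062], [0.967, 0.001, -0.256]]
force: [-0.9, -0.5, -2.8]
grip_width: 23.0
grip_force: 30.0
```

Emit:
arm_command:
  series:
    - [[0,0,0],[-1,0,0.3],14]
    - [[0,0,0],[-1,0,0.3],14]
    - [[0,0,0],[-1,0,0.3],14]
    - [[0,0,0],[0,0,0],14]
    - [[0,0,0],[0,0,0],14]
    - [[0,0,0],[0,0,0],14]
    - [[0,0,0],[0,0,0],14]
    - [[0,0,0],[0,0,0],14]

```text
time_s: 22.85
tool_pos: [471.4, -305.9, 149.5]
ee_rot: [[0.255, -0.064, 0.965], [-0.014, -0.998, -0.062], [0.967, 0.002, -0.255]]
force: [-0.4, -0.2, -2.7]
grip_width: 22.8
grip_force: 30.0
```

Emit:
arm_command:
  series:
    - [[0,0,0],[-2,0,0.5],14]
    - [[0,0,0],[-2,0,0.5],14]
    - [[0,0,0],[-2,0,0.5],14]
    - [[0,0,0],[-1,0,0.3],14]
    - [[0,0,0],[0,0,0],14]
    - [[0,0,0],[0,0,0],14]
    - [[0,0,0],[0,0,0],14]
    - [[0,0,0],[0,0,0],14]

```text
time_s: 23.52
tool_pos: [471.3, -305.9, 142.3]
ee_rot: [[0.255, -0.064, 0.965], [-0.014, -0.998, -0.062], [0.967, 0.002, -0.255]]
force: [-0.3, -0.3, -2.1]
grip_width: 23.0
grip_force: 30.0
```

Emit:
arm_command:
  series:
    - [[0,0,0],[-1,0,0.3],14]
    - [[0,0,0],[0,0,0],14]
    - [[0,0,0],[-1,0,0.3],14]
    - [[0,0,0],[0,0,0],14]
    - [[0,0,0],[0,0,0],14]
    - [[0,0,0],[0,0,0],14]
    - [[0,0,0],[0,0,0],14]
    - [[0,0,0],[0,0,0],14]

```text
time_s: 24.18
tool_pos: [471.5, -305.9, 140.6]
ee_rot: [[0.254, -0.063, 0.965], [-0.014, -0.998, -0.062], [0.967, 0.002, -0.254]]
force: [0.8, -0.0, 4.4]
grip_width: 23.0
grip_force: 30.0
```

Contact: Fz rose from -2.1 N to +4.4 N. I'll release with light force and open fully.

Emit:
arm_command:
  series:
    - [[0,0,0],[0,0,0],25]
    - [[0,0,0],[0,0,0],28]
    - [[0,0,0],[0,0,0],32]
    - [[0,0,0],[0,0,0],40]
    - [[0,0,0],[0,0,0],88]
    - [[0,0,0],[0,0,0],88]
    - [[0,0,0],[0,0,0],88]
    - [[0,0,0],[0,0,0],88]
  force: 6

```text
time_s: 24.85
tool_pos: [471.4, -305.9, 140.1]
ee_rot: [[0.255, -0.064, 0.965], [-0.015, -0.998, -0.062], [0.967, 0.002, -0.256]]
force: [0.1, 0.4, 0.5]
grip_width: 63.3
grip_force: 0.0
```

Emit:
arm_command:
  series:
    - [[0,0,0],[0,0,0],88]
    - [[0,0,0],[0,0,0],88]
    - [[0,0,0],[0,0,0],88]
    - [[0,0,0],[0,0,0],88]
    - [[0,0,0],[0,0,-4],88]
    - [[0,0,0],[0,0,-8],88]
    - [[0,0,0],[0,0,-10],88]
    - [[0,0,0],[0,0,-10],88]

```text
time_s: 25.52
tool_pos: [439.7, -303.7, 148.5]
ee_rot: [[0.255, -0.063, 0.965], [-0.015, -0.998, -0.062], [0.967, 0.002, -0.255]]
force: [-0.2, 0.3, -1.0]
grip_width: 88.1
grip_force: 0.0
```

Emit:
arm_command:
  series:
    - [[0,0,0],[0,0,-12],88]
    - [[0,0,0],[0,0,-12],88]
    - [[0,0,0],[0,0,-12],88]
    - [[0,0,0],[0,0,-12],88]
    - [[0,0,0],[5,0,-12],88]
    - [[0,0,0],[5,0,-12],88]
    - [[0,0,0],[5,0,-10],88]
    - [[0,0,0],[0,0,0],88]

```text
time_s: 26.18
tool_pos: [364.0, -299.3, 184.7]
ee_rot: [[0.255, -0.066, 0.965], [-0.014, -0.998, -0.064], [0.967, 0.003, -0.255]]
force: [-0.4, 0.2, 0.5]
grip_width: 87.9
grip_force: 0.0
```

```bash
python3 - <<'E'
from h import *; import cv2
from plant import imaging
for n in('scene','top'):
    p,d=imaging.grab_frame(n); m=imaging.camera_model(n); np.savez(n+'6.npz',p=p,d=d,**m)
s=ld('scene',6);t=ld('top',6)
a=cv2.resize(s['p'][120:290,130:440],(620,340)); b=cv2.resize(t['p'][110:310,170:440],(351,260))
im=np.zeros((600,620,3),np.uint8); im[:340]=a; im[340:,:351]=b
cv2.imwrite('pics/g6.png',im[:,:,::-1])
E
```

```text
(no output)
```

View pics/g6.png

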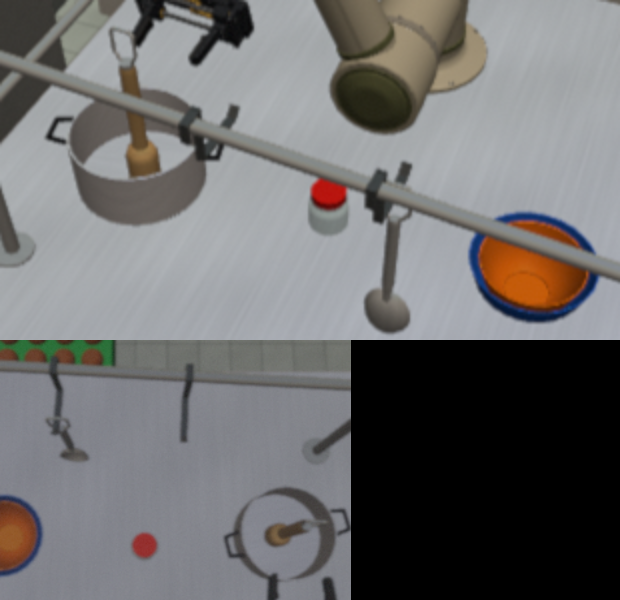

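The picture shows the masher standing upright in the pot at (140,150), the spoon hanging on the spare hook at (390,250), and the gripper clear of both. I'll hand the job in.

```bash
python3 -c "
from plant import job
print(job.close_job())"
```

```text
the job is handed in; nothing more can be done
None
```

I handed the job in: the last pictures show the spoon hanging on the spare hook, the masher standing head down in the pot, and the gripper clear of both; `close_job` returned no verdict.

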